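# Gauge the disc-cutter punches on the bench caliper

### The arm

A 6-joint arm with a two-finger parallel gripper is mounted at the origin on the work surface. World frame = base frame: x ahead of the robot, y to its left, z up, the work surface at z = 0. Lengths are in mm, angles in rad, forces in N, time in s.
With the tool pointing down it reaches from about 275 to 1000 mm from the base axis. Payload 8.4 kg.
Tool frame: the origin (TCP) lies between the finger pads; the fingertips stand 17 mm ahead of it and the grasp point (between the pads) lies 2 mm behind it; z points along the fingers, y is the line along which they close (so a half turn about z gives the same grasp; the last joint's range is limited). The gripper opens to 85 mm and grips with 20 to 120 N. Pads are 22 mm wide; open, the fingers measure 114 mm over their backs; the gripper's body (76 mm by 85 mm) begins 54 mm behind the grasp point. The pads swing forward as they close: fully open they stand 13 mm farther back than shut.
Start: joints at [-1.15, 0.353, 1.633, -0, 1.155, -0.002], TCP at [256.446, -569.968, 248.281] pointing down, gripper open.
Joint ranges: [-2.63, 2.63], [-0.92, 2.1], [0.06, 2.66], [-1.3, 4.44], [0, 2.69], [-3.02, 3.02]. Speed limits (rad/s): [2.22, 2.22, 2.79, 3.14, 3.14, 3.14].

### API

Orientations are given as [roll, pitch, yaw] about the fixed x, y, z axes, in that order (R = Rz(yaw) Ry(pitch) Rx(roll)).
In Python, from rig import sense, grab_frame, sign_off gives the robot as it stands. The module is installed in compiled form; this text tells all that it offers.
- The arm moves only by the tool send_rows, never from a script. Its argument "moves" is a list that holds one entry, the list of rows, each a list of 7 numbers: the shift along the world's x, y, z in m, then the turn, a rotation vector about the world's x, y, z in rad, then the opening, from -1 (shut) to 1 (fully open). In form: [[[dx, dy, dz, rx, ry, rz, jaw], ...]]. A call has 1 to 10 rows; each row shifts and turns the commanded pose from where the row before left it; what a row does not reach is not made up. A row lasts 1/10 s, in which the tool goes at most 50 mm and 8.59 degrees, less where a joint would pass 70% of its speed; a pose out of reach is approached as far as the arm can. A call with a gripper value outside its range is refused whole. The fingers move at their own pace and stop on an object; "grip_force" is the grip in N (left out, the last holds). Time passes only in rows, so rows that do not move let the fingers close. It gives the time, the measured TCP pose, the force, the opening and the grip force at its end, in the units of the state.
- sense(): the state, without advancing time (a new reading comes with each control period).
- grab_frame(name): name is "scene" or "top" or "wrist"; returns a dict with "img" (384x512x3 uint8, red, green, blue), "mtx" (3x3 intrinsics, pixels), "rvec" (rotation vector, rad) and "tvec" (3), from world to camera coordinates, as OpenCV has them; the wrist camera has in their place "T_tool_cam" (4x4, takes a point from camera to tool coordinates, whose origin is the TCP and whose axes are the flange's). Camera axes: x right, y down, z forward; pixel columns grow to the right and rows downward; lengths in mm; the calibration is good to about 2 mm. A picture is of the moment at which its call begins: read the wrist's pose just before it. There is no depth.
- sign_off(): hands the job in; it is judged then, once.
The state is a dict: "clock": time; "qpos": joint angles; "qvel": joint speeds; "joint_efforts": joint torques, N m; "eef_pos": TCP position; "tcp_rot": TCP orientation; "contact_force": force on the tool from outside, world axes, zero at the start; "wrist_torque": the same for the moment, N m; "opening": opening from 0.0 (shut) to 1.0 (fully open); "grasp_force": force on a finger pad.
Only numpy, scipy, OpenCV 4.12 (cv2) and the standard library are available. Lean on these libraries where they do the work, as an engineer would, in place of code of your own. Each camera call takes 0.05 s, during which the arm holds its last target. There are 200 camera calls.

### The job

Check the disc-cutter punches on the bench caliper: first free its clamp knob and put the wooden ring clamp left between the jaws into the tool tray. Then gauge the punches one at a time, widest first: set one on the plate between the jaws, slide the jaw gently shut across its diameter until both jaws press on it, hold a moment, open again and put it in the open tray of the punch rack. When all the punches are in that tray, run the empty jaws fully shut and tighten the clamp knob, leaving the other things on the bench where they are.

Things in the scene. Friction and masses are not known exactly. Their poses are not given: they have to be found in the camera images.
- caliper: Bench caliper, fixed: steel plate 10 mm thick, x -85 to 70, y -150 to 150 mm, with a scale beam along its far side (x 34 to 56 mm, top at 35 mm). Origin on the bench; x points away from the robot (turned up to 0.2 rad), y along the beam, the way the sliding jaw opens. Both jaws are steel bars 14 mm thick (y) that reach forward from the beam to x = -60, 21 to 39 mm above the bench.
- fixed_jaw: Fixed measuring jaw at the caliper's -y end. Its measuring face looks to +y and is spring-loaded: it starts to yield at about 2 N and is fully back, 5 mm, at about 12 N; a part is properly gauged when this face has given by about 1 mm. Origin on the bench under the face.
- sliding_jaw: The moving carriage as one piece: sliding jaw, slider with thumb piece, and clamp block with knob, on the beam. The jaw's measuring face looks to -y. Origin on the bench at the beam's centre line, in the plane of the face.
- fixed_face (a point): Point on the fixed jaw's measuring face, 30 mm above the bench, at caliper x = -18 mm.
- sliding_face (a point): Point on the sliding jaw's measuring face, 30 mm above the bench, at caliper x = -18 mm.
- plate_spot (a point): Point on top of the plate (10 mm above the bench) at caliper x = -22 mm and 48 mm to +y of the fixed jaw's face: where a punch is set for gauging.
- jaw_opening (a joint): Opening between the jaws in m: 0 shut, 0.110 fully open. The free carriage slides with about 1.5 N of friction and stays where it is left; with the knob tight it is held against more than 30 N.
- thumb_piece (a point): Thumb piece by which the carriage is slid: upright dark steel fin on the slider, 32 mm along caliper x, 10 mm thick along y, its top 76 mm above the bench; the slider's top around it is at 47 mm. The point lies on its centre line, 70 mm above the bench, 28 mm to +y of the sliding face.
- clamp_knob (a joint): Clamp knob angle in rad: 0 fully tight, 1.4 fully loose, growing anticlockwise seen from above (right-hand thread). Tight (locked) below 0.4, free above 0.85; it turns with under 0.15 N m and stays where it is left.
- knob_grip (a point): Centre of the clamp knob's black wing, on the turning axis, 79 mm above the bench, 72 mm to +y of the thumb piece. The wing is 46 mm long, 12 mm thick, from 64 to 88 mm above the bench. At knob angle a its long side points along the caliper's x axis turned anticlockwise by (a - 0.7) rad.
- ring_clamp: Wooden ring clamp with a brass band, a squared bar 98 mm long (its x axis; a thin wedge sticks out 14 mm more at +x), 24 mm wide and high, 60 g. It starts lying on the plate between the jaws, about along the caliper's x axis. Origin at the centre of its underside.
- tool_tray: Open brown wooden tray, fixed: 100 mm (x) by 170 mm (y) outside, walls 6 mm thick and 24 mm high, floor 6 mm. Origin at the centre of its underside.
- punch_rack: Pale pine punch rack, fixed, to the left or right of the robot's middle. Its open tray is 150 (x) by 160 (y) mm outside, walls 8 mm thick and 22 mm high, floor 8 mm; origin at the centre of the tray's underside, x pointing away from the robot. On the robot's side (x = -75 to -160 mm) a block carries rows of small standing doming punches up to 70 mm high.
- bench_pad: Brown leather pad, fixed, 175 (x) by 175 (y) mm, 4 mm thick, on which the punches stand at the start; it is on the other side of the middle from the rack. Origin at the centre of its underside.
- punch_large: Disc-cutter punch, a plain steel cylinder 38 mm in diameter and 40 mm tall (widest of the set), about 354 g (may vary by a third). Starts standing on the pad, or is absent. Origin at the centre of one flat end, z axis along the cylinder through it.
- punch_medium: Disc-cutter punch, a plain steel cylinder 30 mm in diameter and 40 mm tall (middle of the set), about 221 g (may vary by a third). Starts standing on the pad, or is absent. Origin at the centre of one flat end, z axis along the cylinder through it.
- punch_small: Disc-cutter punch, a plain steel cylinder 22 mm in diameter and 40 mm tall (thinnest of the set), about 119 g (may vary by a third). Starts standing on the pad, or is absent. Origin at the centre of one flat end, z axis along the cylinder through it.
- brush: Bystander: wooden brush with brass bristles, 205 mm long, loose, to the right of the caliper. Origin near its middle, underside. Leave it alone.
- clay_bowl: Bystander: terracotta bowl 100 mm wide, 45 mm high, loose, to the left of the caliper. Origin at the centre of its underside. Leave it alone.
- bench_block: Bystander: square steel bench block 65 x 65 x 20 mm, loose, beyond the caliper. Origin at the centre of its underside. Leave it alone.

How it is judged:
By the outcome, as a careful person would: the job done as asked, in the order asked, and still so for the second after the job is handed in, with the robot touching nothing.
Of punch_large, punch_medium, punch_small only 2 to 3 are there at a start; the rules pass over those that are not, and their reading is None.
At some moment in a run one of punch_large, punch_medium, punch_small, ring_clamp may be knocked a few centimetres aside while the robot is not near it.
Once in a run the grip may slacken for a moment while it holds something.
It also fails if it takes over 210 s, if anything falls off the work surface, if the arm or the gripper's body presses on something with over 40 N, if the wrist force passes 120 N, or if a joint passes its speed limit or range.

## Working session

There is one attempt and no reset: what is moved stays moved. The work goes in short steps, Python scripts to look and compute and a tool call to move; the robot and the scene stay as the last step left them, time stands still between calls to the robot, and variables do not carry over. Pictures are saved under pics/ and viewed, at most 14 in all, crops included, and the job is handed in when it is done.

Besides the shell and the picture viewer there is one more tool, called after ">>>" as name([rows], argument=value, ...), one row to a line, values as JSON. send_rows: Moves the arm, as the interface text tells. Its arguments: {"type":"object","properties":{"moves":{"type":"array"},"grip_force":{"type":"number"}},"required":["moves"]}

```bash
mkdir -p pics
cat > h.py <<'E'
import numpy as np, cv2
from rig import sense, grab_frame, sign_off
from scipy.spatial.transform import Rotation as R
def get(name,save=None):
    s=sense(); f=grab_frame(name)
    if 'rvec' in f:
        Rc=cv2.Rodrigues(np.array(f['rvec'],float))[0]; t=np.array(f['tvec'],float).ravel()
    else:
        T=np.array(f['T_tool_cam']); W=np.eye(4); W[:3,:3]=R.from_euler('xyz',s['tcp_rot']).as_matrix(); W[:3,3]=s['eef_pos']
        C=np.linalg.inv(W@T); Rc=C[:3,:3]; t=C[:3,3]
    f['R']=Rc; f['t']=t; f['K']=np.array(f['mtx'])
    if save: cv2.imwrite('pics/'+save,f['img'][:,:,::-1])
    return f
def ray(f,u,v,z):
    d=f['R'].T@np.linalg.solve(f['K'],[u,v,1.0]); c=-f['R'].T@f['t']
    return c+d*(z-c[2])/d[2]
def pix(f,p):
    q=f['K']@(f['R']@np.array(p,float)+f['t']); return q[:2]/q[2]
E
python3 - <<'E'
from h import *
a=get('scene','s0.png');b=get('top','t0.png')
for f in(a,b): print(-f['R'].T@f['t'],f['R'].round(2).tolist(),f['K'].tolist())
s=sense();print(s)
E
```

```text
[ 984.87497138 -524.38631374  806.28179669] [[0.78, 0.63, -0.01], [0.46, -0.58, -0.67], [-0.43, 0.52, -0.74]] [[372.9966148928393, 0.0, 260.94536625987587], [0.0, 372.9966148928393, 188.96345358263028], [0.0, 0.0, 1.0]]
[ 355.28732177  -20.70459127 1324.1355614 ] [[0.01, -1.0, -0.02], [-0.98, -0.0, -0.19], [0.19, 0.02, -0.98]] [[486.90218048730026, 0.0, 249.35114755745133], [0.0, 486.90218048730026, 197.6202216673973], [0.0, 0.0, 1.0]]
{'clock': 0.1, 'qpos': array([-1.15041461e+00,  3.53602368e-01,  1.63407155e+00,  1.85450737e-05,
        1.15520499e+00, -2.38787456e-03]), 'qvel': array([-0.0003208 , -0.00110967, -0.00205887, -0.00106535, -0.00034924,
        0.00021906]), 'joint_efforts': array([ 9.88297325e-04, -6.06358838e+01, -3.42818463e+01,  1.24966652e-05,
        3.82491868e-03, -6.62499133e-06]), 'eef_pos': array([ 256.27211553, -569.58759679,  247.61703502]), 'tcp_rot': array([-3.14030644e+00, -2.00282067e-05,  4.22762078e-01]), 'contact_force': array([-0.53473942, -0.58969044,  0.1034013 ]), 'wrist_torque': array([ 0.00942825, -0.03374162, -0.04557062]), 'grasp_force': 0.0, 'opening': 0.9952620830159988}
```

View pics/t0.png

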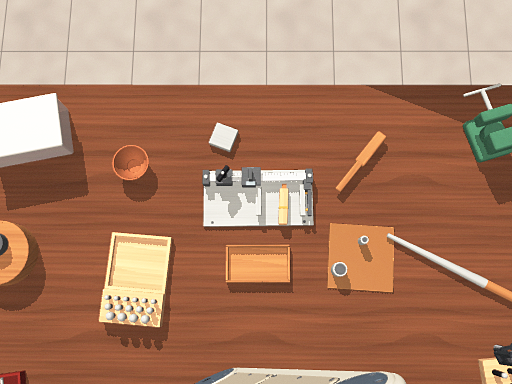

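View pics/s0.png

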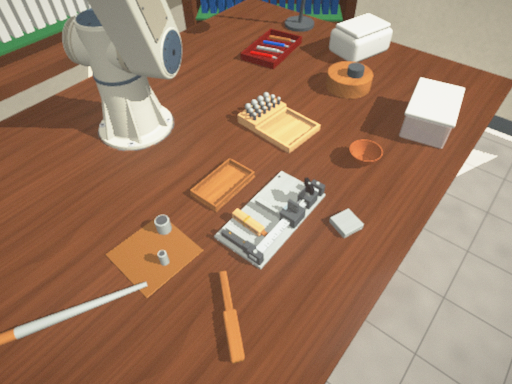

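The top view shows the caliper around (258,198), with the knob at (222,174), thumb piece at (250,178) and ring clamp at (283,205). The tool tray is at (258,265) and the rack tray at (140,262). Two punches stand on the pad at (340,269) and (364,240).

Run:
```python
from h import *
f=get('top')
im=f['img'][:,:,::-1]
cv2.imwrite('pics/tc.png',cv2.resize(im[125:300,195:400],None,fx=3.8,fy=3.4,interpolation=cv2.INTER_CUBIC))
def P(u,v,z): return ray(f,u,v,z).round(1)
hsv=cv2.cvtColor(f['img'],cv2.COLOR_RGB2HSV)
for n,(u,v,z) in dict(plTL=(204,171,10),plBL=(203,227,10),plBR=(314,226,10),plTR=(313,170,10),knob=(222,174,79),thumb=(250,178,70),tray=(258,265,24),rackTL=(113,234,22),rackTR=(171,236,22),padTL=(330,224,4),padBR=(394,292,4),padBL=(328,291,4),padTR=(393,227,4),p1=(340,269,40),p2=(364,240,40)).items(): print(n,P(u,v,z))
```

```text
plTL [681.  128.7  10. ]
plBL [524.2 127.6  10. ]
plBR [ 528.4 -173.8   10. ]
plTR [ 684.7 -173.9   10. ]
knob [655.9  73.3  79. ]
thumb [ 6.475e+02 -3.000e-01  7.000e+01]
tray [421.9 -22.3  24. ]
rackTL [502.5 368.9  22. ]
rackTR [497.9 211.9  22. ]
padTL [ 534.9 -218.1    4. ]
padBR [ 354.1 -382.9    4. ]
padBL [ 355.5 -208.5    4. ]
padTR [ 527.5 -388.6    4. ]
p1 [ 412.  -235.9   40. ]
p2 [ 488. -301.   40.]
```

View pics/tc.png

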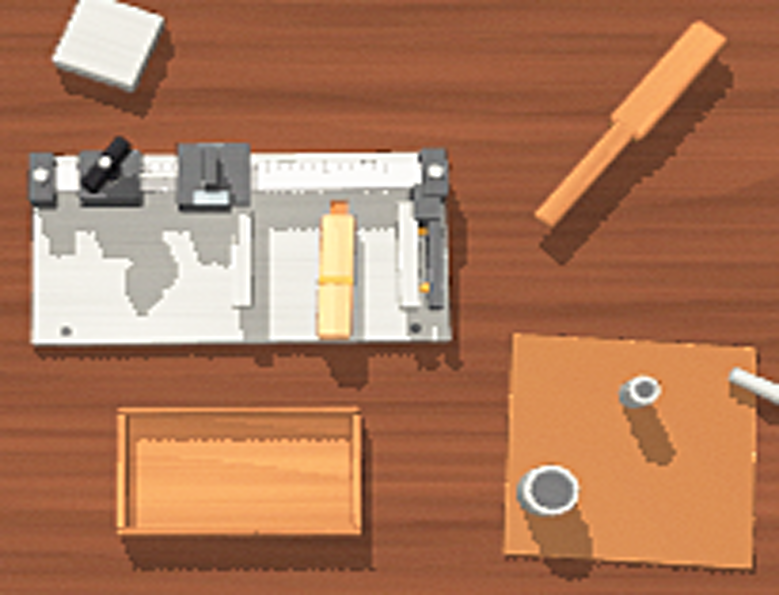

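>>> send_rows([
  [[0.0192,0.0285,0.004,0,0,-0.0555,1],[0.0192,0.0285,0.004,0,0,-0.0555,1],[0.0192,0.0285,0.004,0,0,-0.0555,1],[0.0192,0.0285,0.004,0,0,-0.0555,1],[0.0192,0.0285,0.004,0,0,-0.0555,1],[0.0192,0.0285,0.004,0,0,-0.0555,1],[0.0192,0.0285,0.004,0,0,-0.0555,1],[0.0192,0.0285,0.004,0,0,-0.0555,1],[0.0192,0.0285,0.004,0,0,-0.0555,1],[0.0192,0.0285,0.004,0,0,-0.0555,1]],
])

```text
clock: 1.15
eef_pos: [448.9, -283.6, 288.3]
tcp_rot: [-3.141, 0.0, -0.135]
contact_force: [-0.2, -0.0, 0.0]
opening: 1.001
grasp_force: 0.0
```

>>> send_rows([
  [[0.0192,0.0285,0.004,0,0,-0.0555,1],[0.0192,0.0285,0.004,0,0,-0.0555,1],[0.0192,0.0285,0.004,0,0,-0.0555,1],[0.0192,0.0285,0.004,0,0,-0.0555,1],[0.0192,0.0285,0.004,0,0,-0.0555,1],[0.0192,0.0285,0.004,0,0,-0.0555,1],[0.0192,0.0285,0.004,0,0,-0.0555,1],[0.0192,0.0285,0.004,0,0,-0.0555,1],[0.0192,0.0285,0.004,0,0,-0.0555,1],[0,0,0,0,0,0,1]],
])

```text
clock: 2.15
eef_pos: [623.1, -25.3, 324.3]
tcp_rot: [-3.14, -0.0, -0.63]
contact_force: [0.2, -0.7, -0.2]
opening: 1.003
grasp_force: 0.0
```

Run:
```python
from h import *
f=get('wrist','w1.png')
s=sense();print(s['eef_pos'],s['tcp_rot'],s['qpos']);print(f['T_tool_cam'].round(3).tolist(), f['K'][0])
for p in [(657,73,79),(648,0,70),(550,-60,10)]: print(pix(f,p))
```

```text
[621.8770037  -26.90940482 323.89179932] [ 3.14150817e+00  3.31274073e-04 -6.29005476e-01] [-4.57126630e-02  2.89270058e-01  1.55300039e+00  1.16189226e-04
  1.29964524e+00  2.15405799e+00]
[[0.0, -0.96, -0.281, 70.945], [1.0, 0.0, -0.0, 0.227], [0.0, -0.281, 0.96, -125.885], [0.0, 0.0, 0.0, 1.0]] [330.54179788   0.         253.5908054 ]
[168.48237674 177.13651424]
[223.57068282 145.37560447]
[305.76464196 169.58741117]
```

View pics/w1.png

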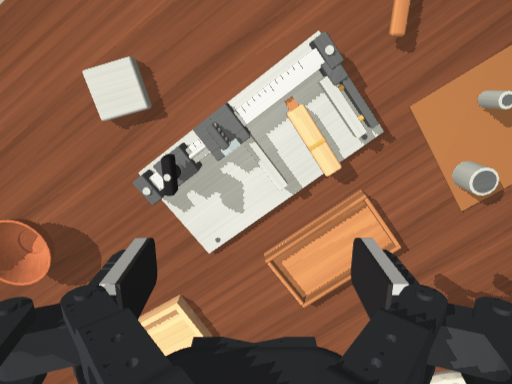

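The wrist view shows the knob at (168,175), thumb piece at (222,130), ring clamp from (297,107) to (332,172), tray at (333,248), and punches at (483,180) and (507,100).

Run:
```python
from h import *
w=get('wrist');t=get('top')
for n,(u,v,z) in dict(plBL=(210,253,10),plBR=(382,131,10),knob=(168,175,88),ringA=(297,107,34),ringB=(331,172,34),trA=(265,254,24),trB=(362,192,24),trC=(401,246,24),trD=(304,305,24)).items(): print(n,ray(w,u,v,z).round(1))
# ring by colour in both views; punches rims
for f,name in((w,'w'),(t,'t')):
    hsv=cv2.cvtColor(f['img'],cv2.COLOR_RGB2HSV)
    m=cv2.inRange(hsv,(14,70,190),(28,160,255))
    n,l,st,c=cv2.connectedComponentsWithStats(m)
    for i in range(1,n):
        if st[i,4]>60:
            ys,xs=np.where(l==i); r=cv2.minAreaRect(np.stack([xs,ys],1).astype(np.float32))
            b=cv2.boxPoints(r); print(name,st[i].tolist(),[ray(f,*q,34).round(0)[:2].tolist() for q in b], ray(f,*r[0],34).round(1)[:2])
    roi=cv2.cvtColor(f['img'],cv2.COLOR_RGB2GRAY)
    m=cv2.inRange(hsv,(0,0,90),(180,45,255))
    n,l,st,c=cv2.connectedComponentsWithStats(m)
    for i in range(1,n):
        p=ray(f,*c[i],40)
        if 330<p[0]<550 and -395<p[1]<-200 and st[i,4]>15:
            print(name,'P',st[i].tolist(),p.round(1))
```

```text
plBL [525.7 122.5  10. ]
plBR [ 533.  -172.9   10. ]
knob [658.1  66.4  88. ]
ringA [628.  -97.5  34. ]
ringB [533.6 -87.2  34. ]
trA [483.   53.7  24. ]
trB [ 481.8 -106.6   24. ]
trC [ 379.6 -110.    24. ]
trD [379.   55.8  24. ]
w [285, 103, 54, 73, 1454] [[633.0, -80.0], [631.0, -104.0], [533.0, -100.0], [534.0, -75.0]] [583.9 -89.8]
w [318, 214, 56, 35, 231] [[459.0, -15.0], [454.0, -99.0], [443.0, -98.0], [447.0, -14.0]] [450.7 -56.9]
w [299, 264, 21, 15, 65] [[435.0, 32.0], [433.0, 0.0], [423.0, 2.0], [425.0, 33.0]] [428.8  16.8]
w [138, 296, 63, 60, 1983] [[515.0, 267.0], [513.0, 194.0], [428.0, 210.0], [427.0, 286.0]] [471.6 238.6]
w P [476, 91, 36, 19, 573] [ 496.6 -294.1   40. ]
w P [450, 162, 47, 34, 1129] [ 421.4 -230.7   40. ]
t [99, 232, 72, 95, 3742] [[276.0, 389.0], [513.0, 375.0], [494.0, 210.0], [258.0, 230.0]] [383.1 301.1]
t [479, 358, 33, 26, 487] [[192.0, -580.0], [193.0, -660.0], [133.0, -654.0], [132.0, -575.0]] [ 162.6 -617.4]
t P [358, 236, 11, 9, 68] [ 488.1 -297.5   40. ]
t P [331, 262, 16, 15, 171] [ 412.4 -232.6   40. ]
```

Run:
```python
from h import *
w=get('wrist');t=get('top')
t0=cv2.imread('pics/t0.png'); w0=cv2.imread('pics/w1.png')
for f,im,box in((w,w0,(145,145,205,205)),(t,t0,(212,158,238,188))):
    x0,y0,x1,y1=box
    g=im.max(2)[y0:y1,x0:x1]; m=(g<45).astype(np.uint8)
    n,l,st,c=cv2.connectedComponentsWithStats(m)
    for i in range(1,n):
        if st[i,4]>15:
            ys,xs=np.where(l==i); r=cv2.minAreaRect(np.stack([xs+x0,ys+y0],1).astype(np.float32))
            print(st[i].tolist(),r,ray(f,*r[0],82).round(1),[ray(f,*q,88).round(0)[:2].tolist() for q in cv2.boxPoints(r)])
g=cv2.resize(w0[70:220,120:270],None,fx=4,fy=4,interpolation=cv2.INTER_CUBIC)
cv2.imwrite('pics/w1c.png',g)
```

```text
[17, 10, 19, 40, 480] ((171.72772216796875, 174.2772216796875), (39.50297546386719, 17.31364631652832), 84.2894058227539) [654.7  62.5  82. ] [[679.0, 56.0], [669.0, 39.0], [631.0, 65.0], [641.0, 82.0]]
[5, 9, 12, 15, 49] ((223.27529907226562, 173.8595733642578), (6.253987789154053, 16.6419677734375), 32.0053825378418) [655.6  69.7  82. ] [[640.0, 87.0], [678.0, 65.0], [669.0, 51.0], [631.0, 73.0]]
```

View pics/w1c.png

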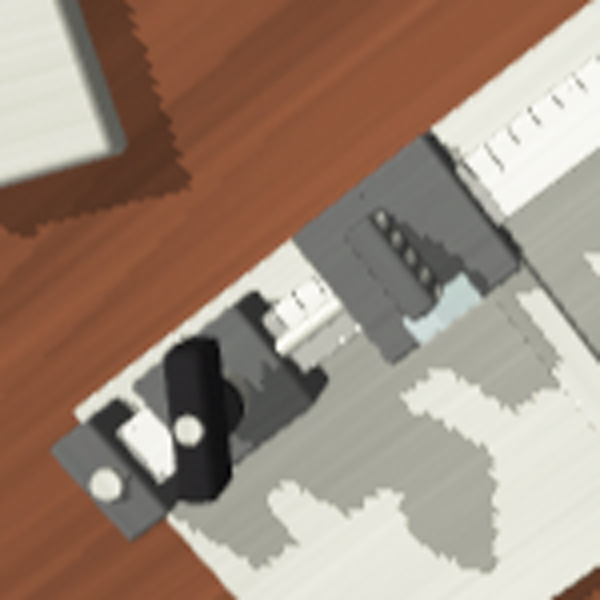

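The crop puts the knob's axis dot at pixel (167,177.5) and the centre of the fin top near (218,136).

Run:
```python
from h import *
w=get('wrist');t=get('top')
print(ray(w,167,177.5,89),ray(t,222.3,172.6,89)); print(ray(w,218.3,136.3,76),ray(t,250.5,175,76)); print(sense()['eef_pos'],sense()['tcp_rot'])
```

```text
[655.47932399  66.14245197  89.        ] [657.26464904  71.7882995   89.        ]
[657.28754356  -7.17330687  76.        ] [654.16827233  -1.68865459  76.        ]
[620.71737214 -29.40124935 324.21473866] [ 3.14129608e+00  2.00483643e-04 -6.32559420e-01]
```

>>> send_rows([
  [[0.007,0.02,-0.03,0,0,-0.011,0.3],[0.007,0.02,-0.03,0,0,-0.011,0.3],[0.007,0.02,-0.03,0,0,-0.011,0.3],[0.007,0.02,-0.03,0,0,-0.011,0.3],[0.008,0.0185,-0.024,0,0,-0.009,0.3],[0,0,0,0,0,0,0.3],[0,0,0,0,0,0,0.3],[0,0,0,0,0,0,0.3],[0,0,0,0,0,0,0.3]],
])

```text
clock: 3.4
eef_pos: [657.8, 69.1, 181.9]
tcp_rot: [-3.14, -0.002, -0.686]
contact_force: [0.7, 0.0, 0.3]
opening: 0.65
grasp_force: 0.0
```

Run:
```python
from h import *
w=get('wrist','w2.png'); s=sense();print(s['eef_pos'],s['tcp_rot'],s['opening'],pix(w,(657,70,88)))
im=w['img']; 
m=cv2.inRange(cv2.cvtColor(im,cv2.COLOR_RGB2HSV),(0,0,0),(180,255,50)); m[230:]=0
n,l,st,c=cv2.connectedComponentsWithStats(m)
for i in range(1,n):
    if st[i,4]>200:
        ys,xs=np.where(l==i); r=cv2.minAreaRect(np.stack([xs,ys],1).astype(np.float32)); print(st[i].tolist(),r,ray(w,*r[0],88))
```

```text
[657.72045016  69.18814895 181.73804421] [-3.14024719e+00 -1.49510160e-03 -6.85580090e-01] 0.6518230884177652 [253.24192163 194.00398799]
[239, 155, 25, 66, 1034] ((251.0, 187.5), (65.0, 24.0), 90.0) [661.66831283  68.19480952  88.        ]
```

View pics/w2.png

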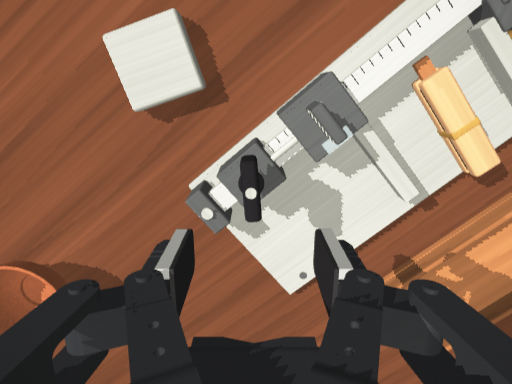

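>>> send_rows([
  [[0.0005,0.001,-0.025,0,0,0,0.3],[0,0,-0.025,0,0,0,0.3],[0,0,-0.025,0,0,0,0.3],[0,0,-0.022,0,0,0,0.3],[0,0,0,0,0,0,0.3],[0,0,0,0,0,0,-1],[0,0,0,0,0,0,-1],[0,0,0,0,0,0,-1],[0,0,0,0,0,0,-1],[0,0,0,0,0,0,-1]],
], grip_force=30)

```text
clock: 4.45
eef_pos: [658.9, 71.1, 85.0]
tcp_rot: [-3.14, -0.002, -0.685]
contact_force: [0.0, -0.4, 6.9]
opening: 0.137
grasp_force: 33.8
```

>>> send_rows([
  [[0,0,0,0,0,0,-1],[0,0,0,0,0,0,-1],[0,0,0,0,0,0,-1]],
])

```text
clock: 4.75
eef_pos: [658.9, 71.1, 85.0]
tcp_rot: [-3.14, -0.002, -0.684]
contact_force: [-0.3, -0.5, 6.4]
opening: 0.133
grasp_force: 33.8
```

>>> send_rows([
  [[0,0,0,0,0,0.1,-1],[0,0,0,0,0,0.13,-1],[0,0,0,0,0,0.13,-1],[0,0,0,0,0,0.13,-1],[0,0,0,0,0,0.13,-1],[0,0,0,0,0,0.13,-1],[0,0,0,0,0,0.13,-1],[0,0,0,0,0,0.13,-1],[0,0,0,0,0,0.13,-1],[0,0,0,0,0,0.13,-1]],
])

```text
clock: 5.75
eef_pos: [658.9, 70.9, 85.0]
tcp_rot: [3.14, -0.002, 0.591]
contact_force: [-0.3, -1.1, 6.7]
opening: 0.134
grasp_force: 33.5
```

>>> send_rows([
  [[0,0,0,0,0,0.05,-1],[0,0,0,0,0,0,-1],[0,0,0,0,0,0,-1],[0,0,0,0,0,0,0.3],[0,0,0,0,0,0,0.3],[0,0,0,0,0,0,0.3],[0,0,0,0,0,0,0.3],[0,0,0.04,0,0,0,0.3],[0,0,0.04,0,0,0,0.3]],
])

```text
clock: 6.65
eef_pos: [656.6, 70.9, 162.7]
tcp_rot: [-3.14, 0.003, 0.635]
contact_force: [0.1, 0.4, 0.9]
opening: 0.648
grasp_force: 0.0
```

>>> send_rows([
  [[-0.0148,-0.0322,0.006,0,0,-0.133,0],[-0.0148,-0.0322,0.006,0,0,-0.133,0],[-0.0148,-0.0322,0.006,0,0,-0.133,0],[-0.0148,-0.0322,0.006,0,0,-0.133,0],[-0.0148,-0.0322,0.006,0,0,-0.133,0],[0,0,0,0,0,0,0],[0,0,0,0,0,0,0],[0,0,0,0,0,0,0]],
])

```text
clock: 7.45
eef_pos: [584.1, -89.3, 193.1]
tcp_rot: [-3.141, -0.0, -0.028]
contact_force: [0.8, -0.4, -0.7]
opening: 0.501
grasp_force: 0.0
```

```bash
cat >> h.py <<'E'
def blob(f,lo,hi,z,amin,y1=384):
    m=cv2.inRange(cv2.cvtColor(f['img'],cv2.COLOR_RGB2HSV),lo,hi); m[y1:]=0
    n,l,st,c=cv2.connectedComponentsWithStats(m); out=[]
    for i in range(1,n):
        if st[i,4]>amin:
            ys,xs=np.where(l==i); r=cv2.minAreaRect(np.stack([xs,ys],1).astype(np.float32))
            print(st[i].tolist(),np.round(r[0],0),ray(f,*r[0],z).round(1)[:2],[ray(f,*q,z).round(0)[:2].tolist() for q in cv2.boxPoints(r)])
E
python3 - <<'E'
from h import *
w=get('wrist','w3.png'); s=sense();print(s['eef_pos'],s['tcp_rot'],s['opening'])
blob(w,(14,70,190),(28,160,255),34,300)
E
```

```text
[584.06185845 -89.07686898 192.99829369] [-3.14129585e+00  2.06947289e-04 -2.78009279e-02] 0.5054559840770839
[242, 115, 27, 108, 2754] [255. 168.] [585.  -90.4] [[632.0, -81.0], [631.0, -103.0], [533.0, -101.0], [534.0, -77.0]]
```

View pics/w3.png

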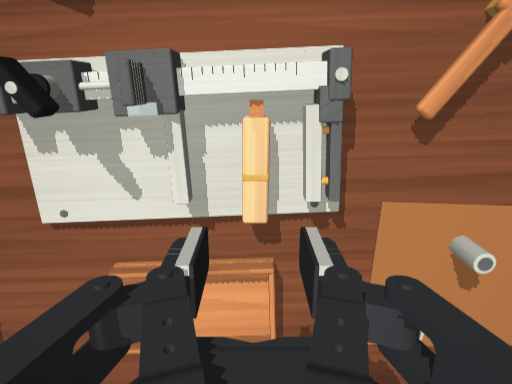

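>>> send_rows([
  [[0,-0.001,-0.04,0,0,0,0],[0,0,-0.04,0,0,0,0],[0,0,-0.04,0,0,0,0],[0,0,-0.03,0,0,0,0],[0,0,-0.011,0,0,0,0],[0,0,0,0,0,0,-1],[0,0,0,0,0,0,-1],[0,0,0,0,0,0,-1],[0,0,0,0,0,0,-1],[0,0,0,0,0,0,-1]],
], grip_force=50)

```text
clock: 8.5
eef_pos: [584.3, -91.1, 33.3]
tcp_rot: [3.141, -0.002, -0.03]
contact_force: [0.4, -0.1, -0.9]
opening: 0.263
grasp_force: 53.6
```

>>> send_rows([
  [[0,0,0.04,0,0,0,-1],[0,0,0.04,0,0,0,-1],[-0.02,0.01,0.02,0,0,0.14,-1],[-0.02,0.01,0,0,0,0.14,-1],[-0.02,0.01,0,0,0,0.14,-1],[-0.02,0.01,0,0,0,0.14,-1],[-0.02,0.01,0,0,0,0.14,-1],[-0.02,0.01,0,0,0,0.14,-1],[0,0,0,0,0,0.14,-1],[0,0,0,0,0,0.14,-1]],
])

```text
clock: 9.5
eef_pos: [463.3, -30.7, 132.9]
tcp_rot: [3.141, -0.0, 1.096]
contact_force: [0.2, -0.4, -1.0]
opening: 0.268
grasp_force: 53.7
```

>>> send_rows([
  [[-0.02,0,0,0,0,0.14,-1],[-0.012,0,0,0,0,0.14,-1],[0,0,0,0,0,0.14,-1],[0,0,0,0,0,0.06,-1],[0,0,0,0,0,0,-1],[0,0,0,0,0,0,-1]],
])

```text
clock: 10.1
eef_pos: [431.9, -31.0, 132.6]
tcp_rot: [3.141, 0.0, 1.568]
contact_force: [0.1, -0.1, -0.8]
opening: 0.272
grasp_force: 53.7
```

Run:
```python
from h import *
w=get('wrist','w4.png'); t=get('top'); s=sense();print(s['eef_pos'],s['tcp_rot'],s['opening'],s['grasp_force'])
```

```text
[431.87095266 -31.00579803 132.46447001] [3.14121141e+00 4.91017590e-05 1.56872867e+00] 0.26817352708992453 53.73681664466858
```

View pics/w4.png

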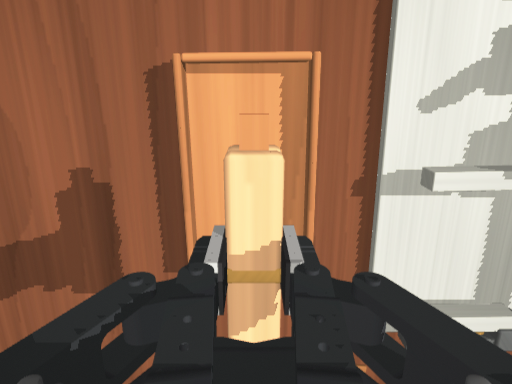

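The tray's side walls are at columns 174 and 321, and the ring is held at 254, about 5 mm right of the tray centre. I'll shift x by -4 mm and lower it.

>>> send_rows([
  [[-0.002,0,-0.025,0,0,0,-1],[-0.002,0,-0.025,0,0,0,-1],[0,0,-0.025,0,0,0,-1],[0,0,-0.017,0,0,0,-1],[0,0,-0.01,0,0,0,-1],[0,0,0,0,0,0,-1],[0,0,0,0,0,0,-0.1],[0,0,0,0,0,0,-0.1],[0,0,0,0,0,0,-0.1],[0,0,0,0,0,0,-0.1]],
])

```text
clock: 11.2
eef_pos: [428.2, -31.0, 30.9]
tcp_rot: [3.14, 0.0, 1.57]
contact_force: [-0.7, -0.2, 0.8]
opening: 0.453
grasp_force: 0.0
```

>>> send_rows([
  [[0,0,0.04,0,0,0,0],[0,0,0.04,0,0,0,0],[0,0,0.04,0,0,0,0],[0,0,0.04,0,0,0,0],[0,0,0.04,0,0,0,0.3],[0,-0.03,0.03,0,0,-0.08,1],[0,-0.04,0.02,0,0,-0.08,1],[0,-0.04,0.0,0,0,-0.08,1],[0,-0.04,0.0,0,0,-0.08,1],[0,0,0.0,0,0,0,1]],
])

```text
clock: 12.2
eef_pos: [427.7, -184.7, 280.9]
tcp_rot: [3.14, 0.001, 1.244]
contact_force: [0.5, -0.3, -0.6]
opening: 0.999
grasp_force: 0.0
```

>>> send_rows([
  [[0,0,0,0,0,0,1],[0,0,0,0,0,0,1],[0,0,0,0,0,0,1]],
])

```text
clock: 12.5
eef_pos: [427.7, -179.9, 280.2]
tcp_rot: [-3.141, -0.0, 1.252]
contact_force: [-0.2, 0.6, -0.3]
opening: 1.0
grasp_force: 0.0
```

Run:
```python
from h import *
w=get('wrist','w5.png'); t=get('top'); s=sense();print(s['eef_pos'],s['tcp_rot'],s['opening'],s['grasp_force'])
blob(w,(0,0,60),(180,50,255),40,200,300)
blob(t,(0,0,90),(180,45,255),40,30,300)
```

```text
[ 427.80220508 -180.03932708  280.28899591] [-3.14150563e+00 -1.11814625e-04  1.25205979e+00] 0.996557309912612 0.0
[305, 0, 179, 115, 14038] [395.  37.] [ 602.4 -110.9] [[523.0, -50.0], [671.0, -61.0], [686.0, -176.0], [525.0, -168.0]]
[242, 179, 32, 38, 986] [258. 198.] [ 414.8 -231.7] [[405.0, -205.0], [439.0, -216.0], [425.0, -259.0], [390.0, -248.0]]
[321, 214, 24, 27, 440] [333. 227.] [ 489.1 -294.9] [[476.0, -278.0], [496.0, -275.0], [502.0, -312.0], [482.0, -316.0]]
[99, 238, 49, 62, 911] [121. 264.] [ 227.1 -261.7] [[181.0, -286.0], [250.0, -218.0], [271.0, -239.0], [202.0, -309.0]]
[361, 238, 49, 58, 881] [388. 262.] [ 541.8 -362.3] [[517.0, -320.0], [545.0, -313.0], [568.0, -406.0], [538.0, -415.0]]
[341, 268, 14, 32, 232] [350. 285.] [ 489.9 -379.2] [[473.0, -396.0], [495.0, -355.0], [506.0, -363.0], [485.0, -404.0]]
[0, 0, 512, 110, 43351] [255.  54.] [1014.9  -13.1] [[851.0, 703.0], [1189.0, 738.0], [1183.0, -749.0], [852.0, -718.0]]
[0, 93, 73, 74, 3635] [ 30. 129.] [792.2 612.1] [[862.0, 737.0], [903.0, 537.0], [724.0, 490.0], [684.0, 685.0]]
[209, 123, 29, 29, 531] [223. 137.] [771.2  75.6] [[751.0, 116.0], [815.0, 95.0], [791.0, 35.0], [728.0, 56.0]]
[203, 167, 111, 60, 5822] [258. 196.] [604.4 -20.9] [[684.0, 130.0], [688.0, -169.0], [527.0, -168.0], [523.0, 124.0]]
[298, 197, 190, 103, 7805] [395. 279.] [ 388.4 -378.3] [[338.0, -117.0], [609.0, -232.0], [439.0, -642.0], [182.0, -515.0]]
```

View pics/w5.png

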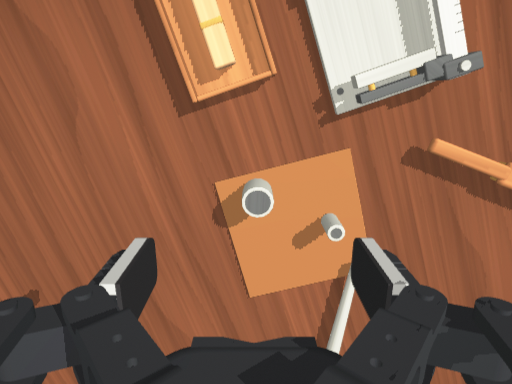

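The ring clamp lies in the tray. On the pad, the rim centres are at about (258,201), 32 px wide, and (336,233), 17 px wide.

Run:
```python
from h import *
w=get('wrist'); t=get('top')
for u,v in((258,201),(336,233)):
    p=ray(w,u,v,40); d=(w['R']@p+w['t'])[2]; print(p,d/330.5,'mm/px')
print(ray(t,339.8,268.3,40),ray(t,364.7,239.5,40))
```

```text
[ 414.16853015 -236.18958368   40.        ] 1.1725868566583535 mm/px
[ 490.90818697 -304.52050423   40.        ] 1.2069739941717292 mm/px
[ 413.83412829 -235.42662844   40.        ] [ 489.3426784  -302.86711446   40.        ]
```

>>> send_rows([
  [[-0.0035,-0.014,-0.03,0,0,0.08,1],[-0.0035,-0.014,-0.03,0,0,0.08,1],[-0.0035,-0.014,-0.03,0,0,0.08,1],[-0.0035,-0.014,-0.04,0,0,0.08,0.7],[0,0,0,0,0,0,0.7],[0,0,0,0,0,0,0.7],[0,0,0,0,0,0,0.7]],
], grip_force=60)

```text
clock: 13.4
eef_pos: [414.9, -236.9, 151.9]
tcp_rot: [3.14, 0.001, 1.569]
contact_force: [-0.1, -0.8, -0.1]
opening: 0.849
grasp_force: 0.0
```

Run:
```python
from h import *
w=get('wrist'); t=get('top'); s=sense();print(s['eef_pos'],s['tcp_rot'],s['opening'])
print(pix(w,(414,-236,44)))
blob(w,(0,0,60),(180,50,255),44,400,300)
print('fixface',ray(t,300.3,200,39),'slid face',ray(t,195+255/3.8,200,39),ray(t,195+235/3.8,200,39))
```

```text
[ 414.9628503  -236.99994527  152.07165905] [3.13893439e+00 1.41936842e-03 1.57001973e+00] 0.8520921414785017
[252.6591139  185.61778937]
[400, 0, 112, 96, 10042] [456.  48.] [ 547.8 -141.3] [[508.0, -113.0], [578.0, -113.0], [591.0, -172.0], [515.0, -171.0]]
[227, 152, 50, 57, 2265] [252. 180.] [ 413.2 -231.7] [[396.0, -211.0], [431.0, -211.0], [432.0, -254.0], [395.0, -254.0]]
[124, 233, 42, 67, 863] [142. 263.] [ 326.2 -299.7] [[305.0, -327.0], [327.0, -268.0], [346.0, -274.0], [326.0, -334.0]]
[342, 234, 43, 56, 786] [366. 256.] [ 503.6 -294.4] [[483.0, -275.0], [501.0, -266.0], [525.0, -315.0], [506.0, -324.0]]
fixface [ 594.61040392 -135.0654267    39.        ] slid face [594.20719121 -32.72000402  39.        ] [594.15154861 -18.59652649  39.        ]
```

>>> send_rows([
  [[-0.001,0,-0.04,0,0,0,0.7],[0,0,-0.04,0,0,0,0.7],[0,0,-0.03,0,0,0,0.7],[0,0,-0.014,0,0,0,0.7],[0,0,0,0,0,0,0.7],[0,0,0,0,0,0,-1],[0,0,0,0,0,0,-1],[0,0,0,0,0,0,-1],[0,0,0,0,0,0,-1],[0,0,0,0,0,0,-1]],
])

```text
clock: 14.5
eef_pos: [413.7, -237.4, 28.0]
tcp_rot: [3.139, 0.001, 1.57]
contact_force: [-1.4, 1.3, 10.3]
opening: 0.429
grasp_force: 59.1
```

>>> send_rows([
  [[0,0,0,0,0,0,-1],[0,0,0.03,0,0,0,-1],[0,0,0.04,0,0,0,-1],[0,0,0.03,0,0,0,-1],[0.0,0.0,0,0,0,0,-1],[0.02,0.0167,0,0,0,0,-1],[0.02,0.0167,0,0,0,0,-1],[0.02,0.0167,0,0,0,0,-1],[0.02,0.0167,0,0,0,0,-1],[0.02,0.0167,0,0,0,0,-1]],
])

```text
clock: 15.5
eef_pos: [512.7, -152.5, 125.3]
tcp_rot: [-3.14, -0.0, 1.57]
contact_force: [-0.9, -0.2, -4.4]
opening: 0.427
grasp_force: 61.9
```

>>> send_rows([
  [[0.02,0.0167,0,0,0,0,-1],[0.02,0.0167,0,0,0,0,-1],[0.02,0.0167,0,0,0,0,-1],[0.0185,0.0165,0,0,0,0,-1],[0,0,0,0,0,0,-1],[0,0,0,0,0,0,-1],[0,0,0,0,0,0,-1]],
])

```text
clock: 16.2
eef_pos: [590.0, -87.1, 125.5]
tcp_rot: [-3.14, -0.0, 1.57]
contact_force: [-0.4, -0.1, -4.0]
opening: 0.427
grasp_force: 61.8
```

Run:
```python
from h import *
w=get('wrist','w6.png'); s=sense();print(s['eef_pos'],s['tcp_rot'],s['opening'],s['grasp_force'],s['contact_force'])
```

```text
[590.11508577 -87.29100972 125.70274494] [-3.14013697e+00 -6.90723736e-05  1.56976990e+00] 0.4281817280566876 61.8334686756134 [ 0.23943798  0.15380819 -3.16024289]
```

View pics/w6.png

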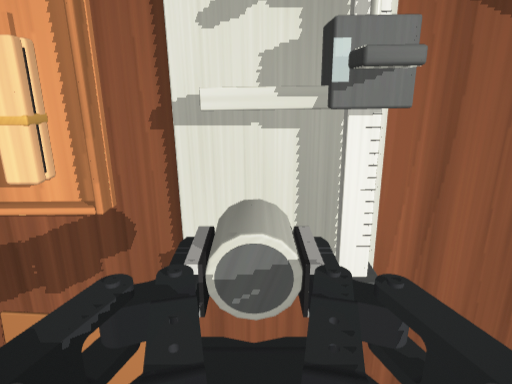

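>>> send_rows([
  [[0.001,0,-0.03,0,0,0,-1],[0,0,-0.03,0,0,0,-1],[0,0,-0.02,0,0,0,-1],[0,0,-0.008,0,0,0,-1],[0,0,-0.0035,0,0,0,-1],[0,0,0,0,0,0,-1],[0,0,0,0,0,0,-1]],
])

```text
clock: 16.95
eef_pos: [593.0, -87.1, 35.9]
tcp_rot: [3.14, 0.0, 1.57]
contact_force: [-0.1, -0.9, -3.9]
opening: 0.428
grasp_force: 62.2
```

>>> send_rows([
  [[0,0,0,0,0,0,0.3],[0,0,0,0,0,0,0.3],[0,0,0,0,0,0,0.3],[0,0,0,0,0,0,0.3],[0,0,0.02,0,0,0,0.3],[0,0,0.04,0,0,0,0.3],[0,0,0.04,0,0,0,0.3],[0,0,0,0,0,0,0.3],[0,0,0,0,0,0,0.3]],
])

```text
clock: 17.85
eef_pos: [592.9, -86.9, 135.9]
tcp_rot: [3.139, 0.0, 1.57]
contact_force: [-1.3, 0.5, -0.3]
opening: 0.648
grasp_force: 0.0
```

Run:
```python
from h import *
w=get('wrist','w7.png'); s=sense();print(s['eef_pos'],s['tcp_rot'],s['opening'])
print('fin pix pred',pix(w,(656,-2.5,76)),pix(w,(592,-86.5,50)))
```

```text
[592.00864375 -86.8156956  134.66261006] [3.14154096e+00 1.21820351e-05 1.57035155e+00] 0.6502892114232329
fin pix pred [373.36611871  60.46427374] [252.55474752 195.80231941]
```

View pics/w7.png

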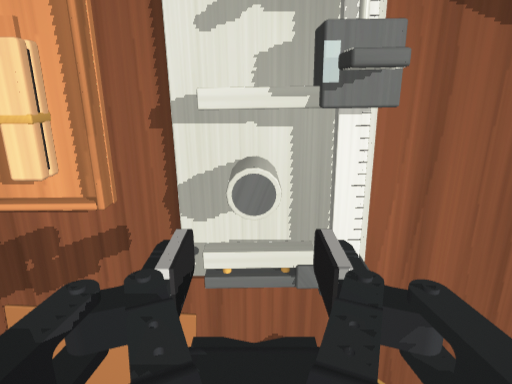

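The large punch stands on the plate at (254,193). The thumb fin's top is centred near (377,53) and the knob is out of the frame.

>>> send_rows([
  [[0.0064,0.0087,0.003,0,0,-0.141,0],[0.0064,0.0087,0,0,0,-0.141,0],[0.0064,0.0087,0,0,0,-0.141,0],[0.0064,0.0087,0,0,0,-0.141,0],[0.0064,0.0087,0,0,0,-0.141,0],[0.0064,0.0087,0,0,0,-0.141,0],[0.0064,0.0087,0,0,0,-0.141,0],[0.0064,0.0087,0,0,0,-0.141,0],[0.0064,0.0087,0,0,0,-0.141,0],[0.0064,0.0087,0,0,0,-0.141,0]],
], grip_force=30)

```text
clock: 18.9
eef_pos: [655.4, 0.5, 135.7]
tcp_rot: [-3.141, 0.003, 0.155]
contact_force: [0.2, -0.5, -0.1]
opening: 0.5
grasp_force: 0.0
```

>>> send_rows([
  [[0,0,0,0,0,-0.142,0],[0,0,0,0,0,0,0],[0,0,-0.03,0,0,0,0],[0,0,-0.03,0,0,0,0],[0,0,-0.005,0,0,0,0],[0,0,-0.002,0,0,0,-0.2],[0,0,0,0,0,0,-0.4],[0,0,0,0,0,0,-0.6],[0,0,0,0,0,0,-1],[0,0,0,0,0,0,-1]],
])

```text
clock: 19.9
eef_pos: [657.1, 0.0, 72.2]
tcp_rot: [3.142, -0.002, 0.018]
contact_force: [-1.1, -0.9, 6.6]
opening: 0.111
grasp_force: 32.7
```

>>> send_rows([
  [[0,0,0,0,0,0,-1],[0,0,0,0,0,0,-1],[0,0,0,0,0,0,-1]],
])

```text
clock: 20.2
eef_pos: [657.2, 0.1, 72.2]
tcp_rot: [3.141, -0.002, 0.018]
contact_force: [-2.2, -0.8, 7.3]
opening: 0.107
grasp_force: 32.7
```

Run:
```python
from h import *
w=get('wrist'); t=get('top','t1.png'); s=sense();print(s['eef_pos'],s['tcp_rot'],s['opening'],s['contact_force'],s['grasp_force'])
```

```text
[6.57141769e+02 4.60040389e-02 7.22328886e+01] [ 3.14149400e+00 -2.19783305e-03  1.83916331e-02] 0.1062101271096181 [-0.98915515 -0.36267531  6.68219056] 32.722939252853394
```

>>> send_rows([
  [[0.0001,-0.005,0,0,0,0,-1],[0.0001,-0.005,0,0,0,0,-1],[0.0001,-0.005,0,0,0,0,-1],[0.0001,-0.005,0,0,0,0,-1],[0.0001,-0.005,0,0,0,0,-1],[0.0001,-0.005,0,0,0,0,-1],[0,0,0,0,0,0,-1],[0,0,0,0,0,0,-1]],
])

```text
clock: 21.1
eef_pos: [657.6, -30.3, 72.2]
tcp_rot: [3.141, -0.002, 0.018]
contact_force: [-1.7, -1.1, 7.2]
opening: 0.109
grasp_force: 32.8
```

>>> send_rows([
  [[0,-0.003,0,0,0,0,-1],[0,-0.003,0,0,0,0,-1],[0,-0.003,0,0,0,0,-1],[0,-0.003,0,0,0,0,-1],[0,-0.003,0,0,0,0,-1],[0,-0.003,0,0,0,0,-1],[0,-0.003,0,0,0,0,-1],[0,-0.003,0,0,0,0,-1],[0,0,0,0,0,0,-1],[0,0,0,0,0,0,-1]],
])

```text
clock: 22.1
eef_pos: [658.0, -53.7, 72.3]
tcp_rot: [-3.141, -0.003, 0.018]
contact_force: [-0.9, 1.4, 5.3]
opening: 0.108
grasp_force: 32.7
```

Run:
```python
from h import *
w=get('wrist','w8.png'); s=sense();print(s['eef_pos'],s['tcp_rot'],s['opening'],s['contact_force'],s['wrist_torque'])
```

```text
[657.95435617 -53.68732383  72.22468203] [-3.14140142e+00 -2.62022586e-03  1.82291694e-02] 0.10873605586977175 [0.19704068 1.81538758 5.9247285 ] [ 0.17580201  0.04290897 -0.04366925]
```

View pics/w8.png

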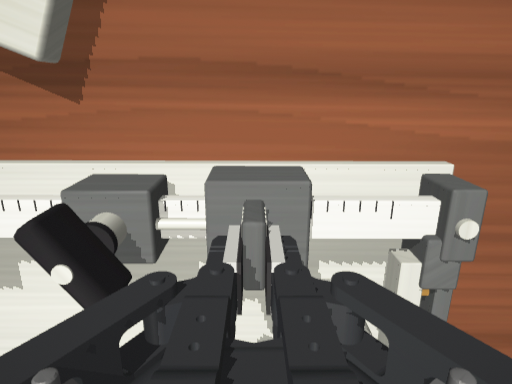

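The fin is gripped at column 254 and the carriage follows. I'll carry on slowly.

>>> send_rows([
  [[0,-0.002,0,0,0,0,-1],[0,-0.002,0,0,0,0,-1],[0,-0.002,0,0,0,0,-1],[0,-0.002,0,0,0,0,-1],[0,0,0,0,0,0,-1],[0,0,0,0,0,0,-1]],
])

```text
clock: 22.75
eef_pos: [658.1, -61.5, 72.2]
tcp_rot: [-3.141, -0.003, 0.018]
contact_force: [1.1, 2.6, 5.7]
opening: 0.108
grasp_force: 32.6
```

>>> send_rows([
  [[0,-0.001,0,0,0,0,-1],[0,-0.001,0,0,0,0,-1],[0,0,0,0,0,0,-1]],
])

```text
clock: 23.05
eef_pos: [658.1, -63.3, 72.2]
tcp_rot: [-3.141, -0.003, 0.018]
contact_force: [0.8, 3.0, 6.1]
opening: 0.11
grasp_force: 32.6
```

>>> send_rows([
  [[0,-0.001,0,0,0,0,-1],[0,0,0,0,0,0,-1],[0,0,0,0,0,0,-1]],
])

```text
clock: 23.35
eef_pos: [658.1, -64.3, 72.2]
tcp_rot: [-3.141, -0.003, 0.018]
contact_force: [0.4, 4.1, 5.8]
opening: 0.109
grasp_force: 32.6
```

>>> send_rows([
  [[0,-0.001,0,0,0,0,-1],[0,0,0,0,0,0,-1],[0,0,0,0,0,0,-1]],
])

```text
clock: 23.65
eef_pos: [658.1, -65.3, 72.2]
tcp_rot: [-3.141, -0.003, 0.018]
contact_force: [0.8, 3.7, 5.8]
opening: 0.111
grasp_force: 32.6
```

>>> send_rows([
  [[0,-0.001,0,0,0,0,-1],[0,0,0,0,0,0,-1],[0,0,0,0,0,0,-1]],
])

```text
clock: 23.95
eef_pos: [658.2, -66.3, 72.2]
tcp_rot: [-3.141, -0.003, 0.018]
contact_force: [0.9, 2.9, 5.9]
opening: 0.109
grasp_force: 32.6
```

>>> send_rows([
  [[0,-0.001,0,0,0,0,-1],[0,0,0,0,0,0,-1],[0,0,0,0,0,0,-1]],
])

```text
clock: 24.25
eef_pos: [658.1, -67.3, 72.2]
tcp_rot: [-3.141, -0.003, 0.018]
contact_force: [1.1, 3.9, 5.8]
opening: 0.105
grasp_force: 32.6
```

Run:
```python
from h import *
t=get('top','t2.png'); s=sense();print(s['eef_pos'],s['contact_force'],s['wrist_torque'])
```

```text
[658.1923929  -67.25460332  72.23140205] [0.78447362 3.90841559 5.96523008] [ 0.58051835 -0.12294951 -0.10207309]
```

>>> send_rows([
  [[0,-0.001,0,0,0,0,-1],[0,0,0,0,0,0,-1],[0,0,0,0,0,0,-1]],
])

```text
clock: 24.6
eef_pos: [658.2, -67.9, 72.2]
tcp_rot: [-3.14, -0.003, 0.018]
contact_force: [0.4, 5.3, 5.2]
opening: 0.107
grasp_force: 32.6
```

>>> send_rows([
  [[0,-0.001,0,0,0,0,-1],[0,0,0,0,0,0,-1],[0,0,0,0,0,0,-1]],
])

```text
clock: 24.9
eef_pos: [658.2, -68.6, 72.2]
tcp_rot: [-3.14, -0.003, 0.018]
contact_force: [1.1, 6.1, 5.7]
opening: 0.106
grasp_force: 32.6
```

Run:
```python
from h import *
s=sense();print(s['eef_pos'],s['contact_force'],s['wrist_torque'])
```

```text
[658.17272654 -68.58624562  72.23697757] [1.13199773 6.10362416 5.70867991] [ 1.10581654 -0.19581343 -0.05038088]
```

>>> send_rows([
  [[0,-0.001,0,0,0,0,-1],[0,0,0,0,0,0,-1],[0,0,0,0,0,0,-1]],
])

```text
clock: 25.2
eef_pos: [658.2, -69.3, 72.2]
tcp_rot: [-3.14, -0.003, 0.018]
contact_force: [2.2, 8.0, 5.5]
opening: 0.11
grasp_force: 32.6
```

>>> send_rows([
  [[0,-0.0005,0,0,0,0,-1],[0,0,0,0,0,0,-1],[0,0,0,0,0,0,-1],[0,0,0,0,0,0,-1]],
])

```text
clock: 25.6
eef_pos: [658.2, -69.6, 72.2]
tcp_rot: [-3.139, -0.003, 0.018]
contact_force: [1.0, 9.4, 4.8]
opening: 0.108
grasp_force: 32.6
```

Run:
```python
from h import *
s=sense();print(s['eef_pos'],s['contact_force'],s['wrist_torque'])
```

```text
[658.16800206 -69.58374532  72.21256557] [0.97880184 9.35795545 4.75073417] [ 1.47252532 -0.16417038 -0.12610189]
```

>>> send_rows([
  [[0,0,0,0,0,0,-1],[0,0,0,0,0,0,-1],[0,0,0,0,0,0,-1],[0,0,0,0,0,0,-1],[0,0,0,0,0,0,-1],[0,0,0,0,0,0,-1],[0,0,0,0,0,0,-1],[0,0,0,0,0,0,-1],[0,0,0,0,0,0,-1],[0,0,0,0,0,0,-1]],
])

```text
clock: 26.6
eef_pos: [658.2, -69.6, 72.2]
tcp_rot: [-3.14, -0.003, 0.018]
contact_force: [1.5, 8.6, 5.7]
opening: 0.108
grasp_force: 32.6
```

>>> send_rows([
  [[0,0.002,0,0,0,0,-1],[0,0.004,0,0,0,0,-1],[-0.0001,0.008,0,0,0,0,-1],[-0.0001,0.008,0,0,0,0,-1],[-0.0002,0.008,0,0,0,0,-1],[-0.0002,0.008,0,0,0,0,-1],[-0.0002,0.008,0,0,0,0,-1],[-0.0002,0.008,0,0,0,0,-1],[-0.0002,0.008,0,0,0,0,-1],[0,0.006,0,0,0,0,-1]],
])

```text
clock: 27.6
eef_pos: [657.1, -3.1, 72.2]
tcp_rot: [3.141, -0.003, 0.019]
contact_force: [1.8, -1.6, 6.8]
opening: 0.113
grasp_force: 32.7
```

>>> send_rows([
  [[0,0,0,0,0,0,-1],[0,0,0,0,0,0,-0.7],[0,0,0,0,0,0,-0.3],[0,0,0,0,0,0,0],[0,0,0,0,0,0,0],[0,0,0.03,0,0,0,0],[0,0,0.04,0,0,0,0],[-0.005,-0.01,0.01,0,0,0.14,0.4],[-0.005,-0.01,0,0,0,0.14,0.4],[-0.005,-0.01,0,0,0,0.14,0.4]],
])

```text
clock: 28.6
eef_pos: [640.6, -33.7, 151.4]
tcp_rot: [3.141, -0.001, 0.444]
contact_force: [-0.8, -0.6, 0.9]
opening: 0.698
grasp_force: 0.0
```

>>> send_rows([
  [[-0.007,-0.012,0,0,0,0.14,0.4],[-0.007,-0.012,0,0,0,0.14,0.4],[-0.007,-0.012,0,0,0,0.14,0.4],[-0.007,-0.012,0,0,0,0.14,0.4],[-0.007,-0.012,0,0,0,0.14,0.4],[-0.007,-0.012,0,0,0,0.14,0.4],[-0.007,-0.012,0,0,0,0.14,0.4],[-0.002,0,0,0,0,0.152,0.4],[0,0,0,0,0,0,0.4],[0,0,0,0,0,0,0.4]],
])

```text
clock: 29.6
eef_pos: [589.7, -117.4, 150.8]
tcp_rot: [3.142, -0.0, 1.564]
contact_force: [0.0, 0.1, 0.3]
opening: 0.701
grasp_force: 0.0
```

Run:
```python
from h import *
w=get('wrist','w9.png'); s=sense();print(s['eef_pos'],s['tcp_rot'],s['opening'],s['contact_force'])
print(pix(w,(592,-115,50)), pix(w,(592,-134,39)))
```

```text
[ 589.77615978 -117.2445993   150.75196918] [ 3.14158354e+00 -5.92038520e-05  1.56426701e+00] 0.7007445393066891 [ 0.09794053  0.59076877 -0.64392   ]
[257.35404389 186.69828855] [257.29839912 206.30419295]
```

View pics/w9.png

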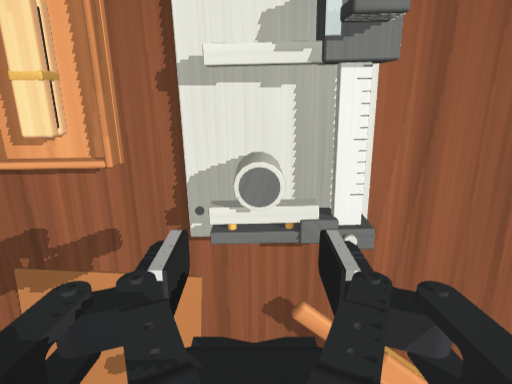

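The punch rests against the fixed jaw at (260,186). I'll grasp it there and carry it to the rack tray.

>>> send_rows([
  [[0.004,0.0025,-0.04,0,0,0,0.4],[0,0,-0.04,0,0,0,0.4],[0,0,-0.026,0,0,0,0.4],[0,0,-0.01,0,0,0,0.4],[0,0,0,0,0,0,0.4],[0,0,0,0,0,0,-1],[0,0,0,0,0,0,-1],[0,0,0,0,0,0,-1],[0,0,0,0,0,0,-1],[0,0,0,0,0,0,-1]],
], grip_force=60)

```text
clock: 30.65
eef_pos: [594.7, -115.0, 36.6]
tcp_rot: [3.139, 0.0, 1.568]
contact_force: [-2.3, 1.8, 6.4]
opening: 0.43
grasp_force: 60.5
```

>>> send_rows([
  [[0,0,0,0,0,0,-1],[0,0,0.03,0,0,0,-1],[0,0,0.04,0,0,0,-1],[0,0,0.04,0,0,0,-1],[0,0,0.02,0,0,0,-1],[0,0,0,0,0,0,-1]],
])

```text
clock: 31.25
eef_pos: [595.7, -115.3, 168.6]
tcp_rot: [3.135, 0.001, 1.568]
contact_force: [0.7, 0.8, -4.5]
opening: 0.432
grasp_force: 61.6
```

Run:
```python
from h import *
w=get('wrist'); t=get('top','t3.png'); s=sense();print(s['eef_pos'],s['opening'],s['contact_force'],s['grasp_force'])
im=t['img']
hsv=cv2.cvtColor(im,cv2.COLOR_RGB2HSV); print(hsv[225:245,140].tolist()); print(hsv[262,100:180:2].tolist())
```

```text
[ 593.2853494  -114.84933634  164.57076007] 0.4293425614373622 [-0.35766512  0.32850632 -4.93491897] 61.55942916870117
[[9, 162, 115], [8, 154, 119], [8, 150, 129], [10, 160, 132], [9, 162, 131], [10, 160, 132], [9, 154, 131], [9, 155, 130], [9, 166, 114], [11, 141, 206], [23, 96, 255], [23, 91, 255], [14, 124, 234], [14, 128, 196], [14, 124, 197], [14, 122, 193], [14, 123, 191], [14, 125, 191], [17, 110, 255], [18, 105, 255]]
[[9, 160, 132], [10, 157, 133], [10, 164, 132], [9, 165, 124], [16, 116, 255], [22, 96, 255], [14, 127, 133], [13, 122, 211], [22, 93, 255], [20, 100, 252], [21, 99, 252], [20, 102, 252], [20, 99, 252], [20, 101, 252], [20, 101, 251], [20, 103, 251], [21, 102, 252], [20, 101, 252], [19, 104, 251], [19, 102, 251], [19, 102, 251], [20, 103, 251], [19, 101, 251], [20, 101, 251], [19, 97, 252], [20, 101, 252], [19, 104, 251], [19, 105, 250], [19, 105, 249], [18, 109, 248], [18, 106, 248], [17, 110, 246], [16, 112, 246], [21, 91, 255], [13, 129, 144], [9, 159, 93], [11, 158, 95], [10, 155, 143], [9, 156, 136], [10, 157, 138]]
```

Run:
```python
from h import *
t=get('top')
print(ray(t,140,234,22),ray(t,107.5,262,22),ray(t,167.5,262,22))
```

```text
[502.89386485 295.83741971  22.        ] [427.47735067 379.19167799  22.        ] [428.44024622 218.64758887  22.        ]
```

>>> send_rows([
  [[-0.0137,0.03625,0,0,0,0,-1],[-0.0137,0.03625,0,0,0,0,-1],[-0.0137,0.03625,0,0,0,0,-1],[-0.0137,0.03625,0,0,0,0,-1],[-0.0137,0.03625,0,0,0,0,-1],[-0.0137,0.03625,0,0,0,0,-1],[-0.0137,0.03625,0,0,0,0,-1],[-0.0137,0.03625,0,0,0,0,-1],[-0.0137,0.03625,0,0,0,0,-1],[-0.0137,0.03625,0,0,0,0,-1]],
])

```text
clock: 32.4
eef_pos: [454.8, 248.4, 162.9]
tcp_rot: [-3.139, 0.002, 1.568]
contact_force: [1.5, 0.3, -3.8]
opening: 0.428
grasp_force: 61.6
```

>>> send_rows([
  [[-0.0137,0.03625,0,0,0,0,-1],[-0.0137,0.03625,0,0,0,0,-1],[0,0,0,0,0,0,-1],[0,0,0,0,0,0,-1],[0,0,0,0,0,0,-1],[0,0,0,0,0,0,-1]],
])

```text
clock: 33.0
eef_pos: [429.3, 319.0, 164.1]
tcp_rot: [-3.141, 0.001, 1.567]
contact_force: [0.2, -0.3, -4.6]
opening: 0.425
grasp_force: 61.6
```

Run:
```python
from h import *
w=get('wrist','w10.png'); s=sense();print(s['eef_pos'],s['tcp_rot'],s['opening'],s['contact_force'])
blob(w,(14,70,130),(28,160,255),22,800,384)
```

```text
[429.45365445 319.0525532  164.37173508] [-3.14097552e+00  6.17659585e-04  1.56687784e+00] 0.42532654027699124 [ 0.12936146  0.22850573 -3.62918458]
[48, 89, 307, 193, 34059] [195. 191.] [378.6 305.1] [[228.0, 226.0], [269.0, 390.0], [509.0, 373.0], [510.0, 202.0]]
```

>>> send_rows([
  [[0,0.004,-0.04,0,0,0,-1],[0,0.004,-0.04,0,0,0,-1],[0,0,-0.03,0,0,0,-1],[0,0,-0.012,0,0,0,-1],[0,0,-0.006,0,0,0,-1],[0,0,-0.0005,0,0,0,-1],[0,0,0,0,0,0,-1],[0,0,0,0,0,0,0.3],[0,0,0,0,0,0,0.3],[0,0,0,0,0,0,0.3]],
])

```text
clock: 34.05
eef_pos: [429.8, 328.6, 37.2]
tcp_rot: [3.14, -0.001, 1.568]
contact_force: [0.1, 0.4, 0.1]
opening: 0.65
grasp_force: 0.0
```

>>> send_rows([
  [[0,0,0,0,0,0,0.3],[0,0,0.03,0,0,0,0.3],[0,0,0.04,0,0,0,0.3],[0,0,0.04,0,0,0,0.3],[0,-0.02,0.04,0,0,0,0.3],[0,-0.04,0.02,0,0,0,0.3],[0,-0.045,0,0,0,0,0.3],[0.004,-0.045,0,0,0,0,0.3],[0.004,-0.045,0,0,0,0,0.3],[0.004,-0.045,0,0,0,0,0.3]],
])

```text
clock: 35.05
eef_pos: [441.1, 86.5, 206.7]
tcp_rot: [3.141, -0.0, 1.569]
contact_force: [0.5, -0.1, -0.1]
opening: 0.648
grasp_force: 0.0
```

Run:
```python
from h import *
t=get('top','t4.png'); s=sense();print(s['eef_pos'],s['tcp_rot'],s['opening'])
blob(t,(0,0,90),(180,45,255),44,30,330)
```

```text
[441.07582122  81.38111695 206.50056568] [3.14126693e+00 2.91282336e-03 1.56787383e+00] 0.6528892010514442
[0, 0, 512, 110, 43352] [255.  54.] [1012.8  -13.1] [[849.0, 701.0], [1186.0, 736.0], [1181.0, -747.0], [850.0, -716.0]]
[0, 93, 72, 74, 3631] [ 30. 129.] [790.6 611.2] [[861.0, 734.0], [901.0, 537.0], [722.0, 491.0], [683.0, 683.0]]
[209, 123, 29, 29, 530] [223. 137.] [769.5  75.5] [[751.0, 116.0], [813.0, 94.0], [789.0, 35.0], [727.0, 58.0]]
[141, 167, 173, 163, 13129] [227. 248.] [464.7  59.3] [[683.0, 297.0], [685.0, -170.0], [260.0, -163.0], [257.0, 276.0]]
[387, 233, 101, 55, 745] [436. 259.] [ 438.9 -485.2] [[492.0, -355.0], [513.0, -366.0], [387.0, -613.0], [366.0, -601.0]]
[358, 236, 10, 9, 70] [362. 240.] [ 487.6 -296.2] [[498.0, -285.0], [498.0, -308.0], [477.0, -308.0], [477.0, -284.0]]
[117, 254, 14, 15, 164] [124. 261.] [429.1 330.4] [[447.0, 349.0], [447.0, 314.0], [411.0, 312.0], [411.0, 346.0]]
[204, 268, 4, 10, 40] [206. 272.] [400.7 114.3] [[412.0, 119.0], [412.0, 111.0], [389.0, 110.0], [389.0, 118.0]]
[105, 304, 6, 6, 31] [108. 306.] [312.3 365.4] [[319.0, 372.0], [319.0, 359.0], [306.0, 359.0], [306.0, 371.0]]
[115, 304, 6, 7, 32] [118. 307.] [311.3 339.4] [[319.0, 346.0], [319.0, 333.0], [304.0, 333.0], [304.0, 345.0]]
[126, 305, 6, 7, 31] [128. 308.] [309.  310.8] [[316.0, 318.0], [317.0, 305.0], [301.0, 304.0], [301.0, 317.0]]
[136, 306, 6, 7, 32] [138. 309.] [306.6 284.8] [[314.0, 292.0], [314.0, 279.0], [299.0, 278.0], [299.0, 291.0]]
[106, 312, 8, 8, 55] [110. 316.] [289.8 358.8] [[298.0, 368.0], [299.0, 350.0], [281.0, 349.0], [281.0, 367.0]]
[117, 313, 8, 8, 51] [120. 316.] [287.5 330.3] [[296.0, 340.0], [296.0, 322.0], [279.0, 321.0], [279.0, 339.0]]
[129, 314, 8, 8, 54] [132. 318.] [285.3 299.2] [[294.0, 309.0], [294.0, 291.0], [277.0, 290.0], [276.0, 308.0]]
```

>>> send_rows([
  [[0.0048,-0.0386,0,0,0,0,0.3],[0.0048,-0.0386,0,0,0,0,0.3],[0.0048,-0.0386,0,0,0,0,0.3],[0.0048,-0.0386,0,0,0,0,0.3],[0.0048,-0.0386,0,0,0,0,0.3],[0.0048,-0.0386,0,0,0,0,0.3],[0.0048,-0.0386,0,0,0,0,0.3],[0.0048,-0.0386,-0.02,0,0,0,0.3],[0.0048,-0.0386,-0.02,0,0,0,0.3],[0.0048,-0.0386,-0.015,0,0,0,0.3]],
])

```text
clock: 36.1
eef_pos: [488.9, -299.3, 150.3]
tcp_rot: [-3.141, -0.0, 1.568]
contact_force: [1.2, -0.4, -0.8]
opening: 0.646
grasp_force: 0.0
```

>>> send_rows([
  [[0,0,0,0,0,0,0.3],[0,0,0,0,0,0,0.3],[0,0,0,0,0,0,0.3],[0,0,0,0,0,0,0.3]],
])

```text
clock: 36.5
eef_pos: [489.5, -296.9, 152.0]
tcp_rot: [3.141, 0.0, 1.569]
contact_force: [0.7, -0.2, -0.5]
opening: 0.65
grasp_force: 0.0
```

Run:
```python
from h import *
w=get('wrist','w11.png'); s=sense();print(s['eef_pos'],s['tcp_rot'],s['opening'])
print(pix(w,(489.5,-304,44)))
blob(w,(0,0,60),(180,50,255),44,200,300)
```

```text
[ 489.53861603 -296.9353266   151.99412523] [3.14087003e+00 3.28034033e-04 1.56955079e+00] 0.6494794082908089
[254.11066547 196.05125182]
[312, 0, 200, 14, 2363] [412.   6.] [ 590.  -176.8] [[526.0, -173.0], [653.0, -173.0], [654.0, -181.0], [527.0, -180.0]]
[241, 169, 29, 38, 881] [255. 188.] [ 490.2 -297.3] [[480.0, -283.0], [500.0, -283.0], [501.0, -312.0], [480.0, -312.0]]
[154, 229, 34, 67, 763] [168. 260.] [ 421.6 -357.2] [[404.0, -385.0], [420.0, -327.0], [438.0, -331.0], [423.0, -390.0]]
[321, 229, 37, 51, 701] [341. 251.] [ 557.9 -349.2] [[540.0, -331.0], [558.0, -324.0], [576.0, -368.0], [558.0, -376.0]]
[240, 253, 39, 47, 735] [261. 279.] [ 494.6 -374.3] [[477.0, -393.0], [501.0, -350.0], [511.0, -356.0], [488.0, -400.0]]
```

>>> send_rows([
  [[0.0005,-0.0055,-0.04,0,0,0,0.3],[0,0,-0.04,0,0,0,0.3],[0,0,-0.03,0,0,0,0.3],[0,0,-0.014,0,0,0,0.3],[0,0,0,0,0,0,0.3],[0,0,0,0,0,0,-1],[0,0,0,0,0,0,-1],[0,0,0,0,0,0,-1],[0,0,0,0,0,0,-1],[0,0,0,0,0,0,-1]],
], grip_force=60)

```text
clock: 37.55
eef_pos: [490.8, -304.0, 29.2]
tcp_rot: [3.139, 0.001, 1.568]
contact_force: [0.2, 0.1, 5.1]
opening: 0.239
grasp_force: 58.4
```

>>> send_rows([
  [[0,0,0,0,0,0,-1],[0,0,0,0,0,0,-1],[0,0,0.03,0,0,0,-1],[0,0,0.04,0,0,0,-1],[0,0,0.03,0,0,0,-1],[0,0,0,0,0,0,-1],[0.012,0.026,0,0,0,0,-1],[0.012,0.026,0,0,0,0,-1],[0.012,0.026,0,0,0,0,-1],[0.012,0.026,0,0,0,0,-1]],
])

```text
clock: 38.55
eef_pos: [537.9, -198.3, 127.3]
tcp_rot: [3.141, 0.0, 1.568]
contact_force: [-0.4, 0.3, -1.1]
opening: 0.241
grasp_force: 58.8
```

>>> send_rows([
  [[0.012,0.026,0,0,0,0,-1],[0.012,0.026,0,0,0,0,-1],[0.012,0.026,0,0,0,0,-1],[0.012,0.026,0,0,0,0,-1],[0.007,0.009,0,0,0,0,-1],[0,0,0,0,0,0,-1],[0,0,0,0,0,0,-1],[0,0,0,0,0,0,-1],[0,0,0,0,0,0,-1]],
])

```text
clock: 39.45
eef_pos: [592.2, -87.3, 127.2]
tcp_rot: [-3.141, 0.0, 1.567]
contact_force: [-0.2, -0.4, -1.1]
opening: 0.238
grasp_force: 58.8
```

>>> send_rows([
  [[0,0.0005,-0.03,0,0,0,-1],[0,0,-0.03,0,0,0,-1],[0,0,-0.02,0,0,0,-1],[0,0,-0.008,0,0,0,-1],[0,0,-0.0035,0,0,0,-1],[0,0,0,0,0,0,-1],[0,0,0,0,0,0,-1]],
])

```text
clock: 40.15
eef_pos: [593.5, -86.1, 36.8]
tcp_rot: [3.14, 0.0, 1.568]
contact_force: [-0.5, 0.4, -0.4]
opening: 0.24
grasp_force: 58.9
```

>>> send_rows([
  [[0,0,0,0,0,0,-0.1],[0,0,0,0,0,0,0.1],[0,0,0,0,0,0,0.3],[0,0,0,0,0,0,0.3],[0,0,0.02,0,0,0,0.3],[0,0,0.04,0,0,0,0.3],[0,0,0.04,0,0,0,0.3],[0,0,0,0,0,0,0.3],[0,0,0,0,0,0,0.3],[0,0,0,0,0,0,0.3]],
])

```text
clock: 41.15
eef_pos: [592.0, -85.7, 134.9]
tcp_rot: [-3.14, -0.0, 1.568]
contact_force: [0.8, 0.1, -0.1]
opening: 0.651
grasp_force: 0.0
```

Run:
```python
from h import *
w=get('wrist','w12.png'); s=sense();print(s['eef_pos'],s['tcp_rot'],s['opening'])
print(pix(w,(592,-86.5,50)))
c=w['img'][120:280,180:380]
g=cv2.cvtColor(c,cv2.COLOR_RGB2GRAY); 
m=(g<110).astype(np.uint8); n,l,st,cc=cv2.connectedComponentsWithStats(m)
for i in range(1,n):
    if st[i,4]>80: print(st[i],cc[i]+[180,120])
t=get('top'); print([int(x) for x in cv2.cvtColor(t['img'],cv2.COLOR_RGB2GRAY)[172,:][200:320]])
```

```text
[591.80250907 -85.71488761 134.49765789] [-3.13940561e+00 -3.29403225e-04  1.56827576e+00] 0.6525993272774027
[254.40594933 198.08511426]
[   0    7  200  153 4261] [304.60643042 254.20910584]
[ 70  66  17  19 183] [258.12568306 194.38797814]
[81, 84, 86, 102, 97, 103, 100, 104, 88, 78, 222, 207, 202, 205, 206, 213, 115, 103, 104, 47, 19, 109, 235, 237, 173, 7, 50, 113, 103, 101, 104, 92, 79, 233, 218, 210, 213, 212, 211, 210, 217, 215, 118, 99, 103, 100, 101, 102, 106, 108, 100, 97, 86, 69, 112, 210, 250, 237, 236, 236, 237, 235, 236, 237, 241, 223, 69, 123, 162, 165, 168, 171, 171, 168, 171, 167, 168, 169, 170, 170, 172, 169, 175, 173, 171, 171, 173, 174, 174, 174, 172, 171, 174, 173, 175, 174, 178, 173, 175, 172, 177, 176, 175, 178, 179, 178, 182, 182, 182, 181, 186, 183, 185, 184, 190, 177, 96, 110, 160, 154]
```

>>> send_rows([
  [[0.0064,0.0083,0.003,0,0,-0.141,0],[0.0064,0.0083,0,0,0,-0.141,0],[0.0064,0.0083,0,0,0,-0.141,0],[0.0064,0.0083,0,0,0,-0.141,0],[0.0064,0.0083,0,0,0,-0.141,0],[0.0064,0.0083,0,0,0,-0.141,0],[0.0064,0.0083,0,0,0,-0.141,0],[0.0064,0.0083,0,0,0,-0.141,0],[0.0064,0.0083,0,0,0,-0.141,0],[0.0064,0.0083,0,0,0,-0.141,0]],
], grip_force=30)

```text
clock: 42.25
eef_pos: [656.3, -2.5, 137.3]
tcp_rot: [-3.141, 0.002, 0.152]
contact_force: [-0.4, -0.1, 0.5]
opening: 0.497
grasp_force: 0.0
```

>>> send_rows([
  [[0,0,0,0,0,-0.14,0],[0,0,0,0,0,0,0],[0,0,-0.03,0,0,0,0],[0,0,-0.03,0,0,0,0],[0,0,-0.004,0,0,0,0],[0,0,-0.001,0,0,0,-0.2],[0,0,0,0,0,0,-0.4],[0,0,0,0,0,0,-0.6],[0,0,0,0,0,0,-1],[0,0,0,0,0,0,-1]],
])

```text
clock: 43.25
eef_pos: [657.6, -2.9, 75.3]
tcp_rot: [3.142, -0.002, 0.018]
contact_force: [-0.4, -0.5, 6.8]
opening: 0.111
grasp_force: 32.4
```

>>> send_rows([
  [[0,0,0,0,0,0,-1],[0,0,0,0,0,0,-1],[0,0,0,0,0,0,-1]],
])

```text
clock: 43.55
eef_pos: [657.7, -2.9, 75.3]
tcp_rot: [3.142, -0.002, 0.018]
contact_force: [-0.7, -0.3, 6.9]
opening: 0.105
grasp_force: 32.4
```

>>> send_rows([
  [[0.0001,-0.005,0,0,0,0,-1],[0.0001,-0.005,0,0,0,0,-1],[0.0001,-0.005,0,0,0,0,-1],[0.0001,-0.005,0,0,0,0,-1],[0.0001,-0.005,0,0,0,0,-1],[0.0001,-0.005,0,0,0,0,-1],[0.0001,-0.005,0,0,0,0,-1],[0.0001,-0.003,0,0,0,0,-1],[0,0,0,0,0,0,-1]],
])

```text
clock: 44.45
eef_pos: [658.2, -41.4, 75.2]
tcp_rot: [3.141, -0.002, 0.018]
contact_force: [-1.7, -1.0, 7.4]
opening: 0.108
grasp_force: 32.5
```

>>> send_rows([
  [[0,-0.003,0,0,0,0,-1],[0,-0.003,0,0,0,0,-1],[0,-0.003,0,0,0,0,-1],[0,-0.003,0,0,0,0,-1],[0,-0.003,0,0,0,0,-1],[0,-0.003,0,0,0,0,-1],[0,-0.003,0,0,0,0,-1],[0,-0.003,0,0,0,0,-1],[0,-0.003,0,0,0,0,-1],[0,-0.003,0,0,0,0,-1]],
])

```text
clock: 45.45
eef_pos: [658.7, -70.6, 75.3]
tcp_rot: [-3.141, -0.003, 0.018]
contact_force: [0.3, 2.0, 6.6]
opening: 0.102
grasp_force: 32.3
```

>>> send_rows([
  [[0,-0.002,0,0,0,0,-1],[0,-0.002,0,0,0,0,-1],[0,-0.002,0,0,0,0,-1],[0,-0.002,0,0,0,0,-1],[0,0,0,0,0,0,-1],[0,0,0,0,0,0,-1]],
])

```text
clock: 46.05
eef_pos: [658.8, -78.9, 75.3]
tcp_rot: [3.141, -0.003, 0.018]
contact_force: [0.7, 0.7, 4.9]
opening: 0.107
grasp_force: 32.3
```

>>> send_rows([
  [[0,-0.001,0,0,0,0,-1],[0,-0.001,0,0,0,0,-1],[0,0,0,0,0,0,-1],[0,0,0,0,0,0,-1]],
])

```text
clock: 46.45
eef_pos: [658.8, -80.7, 75.3]
tcp_rot: [-3.142, -0.003, 0.018]
contact_force: [1.0, 1.5, 5.3]
opening: 0.109
grasp_force: 32.3
```

Run:
```python
from h import *
t=get('top','t5.png'); s=sense();print(s['eef_pos'],s['contact_force'],s['wrist_torque'])
```

```text
[658.83604765 -80.69824557  75.29153552] [0.27923916 1.22651497 5.60365855] [ 0.27300401 -0.14153519 -0.03672213]
```

>>> send_rows([
  [[0,-0.001,0,0,0,0,-1],[0,-0.001,0,0,0,0,-1],[0,0,0,0,0,0,-1],[0,0,0,0,0,0,-1]],
])

```text
clock: 46.9
eef_pos: [658.9, -82.7, 75.3]
tcp_rot: [-3.141, -0.003, 0.018]
contact_force: [1.0, 1.3, 5.4]
opening: 0.108
grasp_force: 32.2
```

>>> send_rows([
  [[0,-0.001,0,0,0,0,-1],[0,0,0,0,0,0,-1],[0,0,0,0,0,0,-1]],
])

```text
clock: 47.2
eef_pos: [658.9, -83.5, 75.3]
tcp_rot: [-3.141, -0.003, 0.018]
contact_force: [1.0, 2.6, 5.6]
opening: 0.107
grasp_force: 32.3
```

>>> send_rows([
  [[0,-0.001,0,0,0,0,-1],[0,0,0,0,0,0,-1],[0,0,0,0,0,0,-1]],
])

```text
clock: 47.5
eef_pos: [658.9, -84.1, 75.3]
tcp_rot: [-3.141, -0.003, 0.018]
contact_force: [1.0, 3.9, 6.1]
opening: 0.108
grasp_force: 32.3
```

>>> send_rows([
  [[0,-0.001,0,0,0,0,-1],[0,0,0,0,0,0,-1],[0,0,0,0,0,0,-1]],
])

```text
clock: 47.8
eef_pos: [658.9, -84.9, 75.3]
tcp_rot: [-3.14, -0.003, 0.018]
contact_force: [1.3, 5.7, 6.4]
opening: 0.108
grasp_force: 32.3
```

Run:
```python
from h import *
s=sense();print(s['eef_pos'],s['contact_force'],s['wrist_torque'])
```

```text
[658.88814831 -84.91965495  75.27390789] [1.2853333  5.65008842 6.37393522] [ 0.94183258 -0.15632337 -0.09765614]
```

>>> send_rows([
  [[0,-0.001,0,0,0,0,-1],[0,0,0,0,0,0,-1],[0,0,0,0,0,0,-1],[0,0,0,0,0,0,-1],[0,0,0,0,0,0,-1],[0,0,0,0,0,0,-1],[0,0,0,0,0,0,-1],[0,0,0,0,0,0,-1],[0,0,0,0,0,0,-1],[0,0,0,0,0,0,-1]],
])

```text
clock: 48.8
eef_pos: [658.9, -85.6, 75.3]
tcp_rot: [-3.14, -0.003, 0.018]
contact_force: [1.8, 6.4, 5.2]
opening: 0.106
grasp_force: 32.3
```

>>> send_rows([
  [[0,0.002,0,0,0,0,-1],[0,0.004,0,0,0,0,-1],[-0.0002,0.01,0,0,0,0,-1],[-0.0002,0.01,0,0,0,0,-1],[-0.0002,0.01,0,0,0,0,-1],[-0.0002,0.01,0,0,0,0,-1],[-0.0002,0.01,0,0,0,0,-1],[-0.0002,0.01,0,0,0,0,-1],[-0.0002,0.01,0,0,0,0,-1],[-0.0001,0.006,0,0,0,0,-1]],
])

```text
clock: 49.8
eef_pos: [657.6, -4.3, 75.3]
tcp_rot: [3.141, -0.004, 0.019]
contact_force: [2.1, -1.6, 4.9]
opening: 0.107
grasp_force: 32.3
```

>>> send_rows([
  [[0,0,0,0,0,0,-1],[0,0,0,0,0,0,-0.7],[0,0,0,0,0,0,-0.3],[0,0,0,0,0,0,0],[0,0,0,0,0,0,0],[0,0,0.03,0,0,0,0],[0,0,0.04,0,0,0,0],[-0.005,-0.011,0.007,0,0,0.14,0.2],[-0.005,-0.011,0,0,0,0.14,0.2],[-0.005,-0.011,0,0,0,0.14,0.2]],
])

```text
clock: 50.8
eef_pos: [641.0, -38.3, 151.4]
tcp_rot: [3.141, -0.001, 0.444]
contact_force: [-0.5, 0.1, -0.3]
opening: 0.602
grasp_force: 0.0
```

>>> send_rows([
  [[-0.007,-0.012,0,0,0,0.14,0.2],[-0.007,-0.012,0,0,0,0.14,0.2],[-0.007,-0.012,0,0,0,0.14,0.2],[-0.007,-0.012,0,0,0,0.14,0.2],[-0.007,-0.012,0,0,0,0.14,0.2],[-0.007,-0.012,0,0,0,0.14,0.2],[-0.007,-0.012,0,0,0,0.14,0.2],[0,0,0,0,0,0.152,0.2],[0,0,0,0,0,0,0.2],[0,0,0,0,0,0,0.2]],
])

```text
clock: 51.8
eef_pos: [592.1, -121.9, 150.8]
tcp_rot: [-3.142, -0.0, 1.564]
contact_force: [-0.1, 0.5, 0.1]
opening: 0.602
grasp_force: 0.0
```

Run:
```python
from h import *
w=get('wrist','w13.png'); s=sense();print(s['eef_pos'],s['tcp_rot'],s['opening'])
print(pix(w,(592,-123.5,50)))
c=w['img'][100:230,180:340]
g=cv2.cvtColor(c,cv2.COLOR_RGB2GRAY)
m=(g<125).astype(np.uint8); n,l,st,cc=cv2.connectedComponentsWithStats(m)
for i in range(1,n):
    if st[i,4]>60: print(st[i],cc[i]+[180,100], ray(w,*(cc[i]+[180,100]),50))
```

```text
[ 592.13186877 -121.73693932  150.73144966] [-3.14155909e+00 -2.80921860e-05  1.56427781e+00] 0.6023983435757453
[254.11013558 192.069466  ]
[  0  46   8  84 337] [182.03857567 199.11275964] [ 539.74905419 -128.49787014   50.        ]
[ 68  84  18  17 240] [256.56666667 191.6       ] [ 593.77002648 -123.15749525   50.        ]
[ 12 102   9   8  63] [196.17460317 205.44444444] [ 549.72045866 -133.44062595   50.        ]
[  27  102  133   28 1744] [283.49254587 221.60034404] [ 613.56949973 -146.56934517   50.        ]
```

>>> send_rows([
  [[0.0015,0.0023,-0.03,0,0,0,0.2],[0,0,-0.03,0,0,0,0.2],[0,0,-0.03,0,0,0,0.2],[0,0,-0.015,0,0,0,0.2],[0,0,-0.01,0,0,0,0.2],[0,0,0,0,0,0,0.2],[0,0,0,0,0,0,-0.3],[0,0,0,0,0,0,-1],[0,0,0,0,0,0,-1],[0,0,0,0,0,0,-1]],
], grip_force=60)

```text
clock: 52.85
eef_pos: [594.5, -119.8, 37.3]
tcp_rot: [3.139, 0.0, 1.568]
contact_force: [-1.1, 1.0, 6.8]
opening: 0.239
grasp_force: 58.6
```

>>> send_rows([
  [[0,0,0,0,0,0,-1],[0,0,0,0,0,0,-1],[0,0,0.03,0,0,0,-1],[0,0,0.04,0,0,0,-1],[0,0,0.04,0,0,0,-1],[0,0,0.02,0,0,0,-1],[0,0,0,0,0,0,-1],[0,0,0,0,0,0,-1]],
])

```text
clock: 53.65
eef_pos: [593.3, -119.5, 165.8]
tcp_rot: [3.141, 0.0, 1.568]
contact_force: [0.6, -0.4, -1.7]
opening: 0.237
grasp_force: 58.8
```

>>> send_rows([
  [[-0.0146,0.0347,0,0,0,0,-1],[-0.0146,0.0347,0,0,0,0,-1],[-0.0146,0.0347,0,0,0,0,-1],[-0.0146,0.0347,0,0,0,0,-1],[-0.0146,0.0347,0,0,0,0,-1],[-0.0146,0.0347,0,0,0,0,-1],[-0.0146,0.0347,0,0,0,0,-1],[-0.0146,0.0347,0,0,0,0,-1],[-0.0146,0.0347,0,0,0,0,-1],[-0.0146,0.0347,0,0,0,0,-1]],
])

```text
clock: 54.65
eef_pos: [445.7, 228.2, 164.0]
tcp_rot: [-3.139, 0.001, 1.568]
contact_force: [1.0, 0.2, -1.5]
opening: 0.24
grasp_force: 58.9
```

>>> send_rows([
  [[-0.0146,0.0347,0,0,0,0,-1],[0,0,0,0,0,0,-1],[0,0,0,0,0,0,-1],[0,0,-0.04,0,0,0,-1],[0,0,-0.04,0,0,0,-1],[0,0,-0.03,0,0,0,-1],[0,0,-0.012,0,0,0,-1],[0,0,-0.006,0,0,0,-1],[0,0,0,0,0,0,-1],[0,0,0,0,0,0,-1]],
])

```text
clock: 55.65
eef_pos: [433.8, 262.3, 38.8]
tcp_rot: [3.14, -0.001, 1.568]
contact_force: [-0.3, -0.6, -0.8]
opening: 0.24
grasp_force: 58.9
```

>>> send_rows([
  [[0,0,-0.003,0,0,0,-1],[0,0,0,0,0,0,-1],[0,0,0,0,0,0,-0.2],[0,0,0,0,0,0,0.2],[0,0,0,0,0,0,0.2],[0,0,0,0,0,0,0.2],[0,0,0.03,0,0,0,0.2],[0,0,0.04,0,0,0,0.2],[0,0,0.04,0,0,0,0.2],[0,0,0.03,0,0,0,0.2]],
])

```text
clock: 56.65
eef_pos: [433.3, 262.4, 177.1]
tcp_rot: [3.14, -0.001, 1.568]
contact_force: [0.2, 0.8, -0.3]
opening: 0.6
grasp_force: 0.0
```

>>> send_rows([
  [[0.02,-0.025,0.01,0,0,-0.13,0],[0.02,-0.025,0,0,0,-0.13,0],[0.02,-0.025,0,0,0,-0.13,0],[0.02,-0.025,0,0,0,-0.13,0],[0.02,-0.025,0,0,0,-0.13,0],[0.02,-0.025,0,0,0,-0.13,0],[0.02,-0.025,0,0,0,-0.13,0],[0.02,-0.025,0,0,0,-0.13,0],[0.02,-0.025,0,0,0,-0.13,0],[0.02,-0.025,0,0,0,-0.13,0]],
])

```text
clock: 57.65
eef_pos: [633.5, 11.0, 184.7]
tcp_rot: [-3.141, 0.0, 0.263]
contact_force: [0.3, 0.1, 0.2]
opening: 0.498
grasp_force: 0.0
```

>>> send_rows([
  [[0.023,-0.015,0,0,0,-0.13,0],[0,0,0,0,0,-0.12,0],[0,0,0,0,0,0,0],[0,0,0,0,0,0,0]],
])

```text
clock: 58.05
eef_pos: [655.4, -2.7, 184.5]
tcp_rot: [-3.141, 0.001, 0.022]
contact_force: [0.9, -0.1, -0.3]
opening: 0.499
grasp_force: 0.0
```

Run:
```python
from h import *
t=get('top','t6.png'); s=sense();print(s['eef_pos'],s['tcp_rot'],s['opening'])
for a in 't': 
    m=t['img'][230:300,100:180]; hsv=cv2.cvtColor(m,cv2.COLOR_RGB2HSV); k=cv2.inRange(hsv,(0,0,60),(180,60,255)); n,l,st,c=cv2.connectedComponentsWithStats(k)
    for i in range(1,n):
        if st[i,4]>20: print(st[i],ray(t,*(c[i]+[100,230]),40))
```

```text
[655.40962164  -2.51360345 184.59018805] [-3.14150890e+00  6.81194618e-04  2.19868944e-02] 0.4991932788469979
[ 17  24  17  15 202] [428.96455365 328.03998566  40.        ]
[ 31  35  16  15 119] [400.60579703 290.26225782  40.        ]
```

Run:
```python
from h import *
t=get('top'); s=get('scene')
a=cv2.resize(t['img'][220:335,90:190],(400,460),interpolation=cv2.INTER_CUBIC)
b=cv2.resize(s['img'][85:155,230:330],(400,460),interpolation=cv2.INTER_CUBIC)
cv2.imwrite('pics/m.png',np.hstack([a,b])[:,:,::-1])
```

```text
(no output)
```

View pics/m.png

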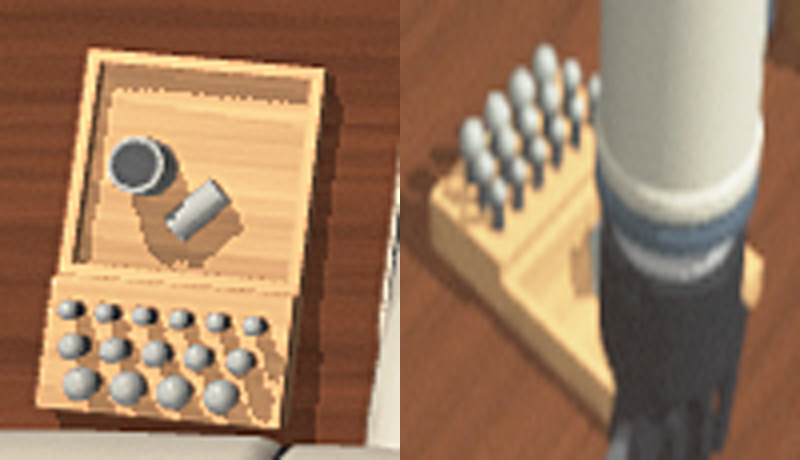

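The top crop shows both punches inside the tray: the large one standing at (140,165), the small one lying on its side at (197,210). Now I'll shut the empty jaws.

>>> send_rows([
  [[0.002,-0.0015,-0.04,0,0,0,0],[0,0,-0.04,0,0,0,0],[0,0,-0.02,0,0,0,0],[0,0,-0.01,0,0,0,0],[0,0,0,0,0,0,-0.2],[0,0,0,0,0,0,-0.4],[0,0,0,0,0,0,-0.6],[0,0,0,0,0,0,-1],[0,0,0,0,0,0,-1],[0,0,0,0,0,0,-1]],
], grip_force=30)

```text
clock: 59.2
eef_pos: [659.0, -4.3, 76.5]
tcp_rot: [-3.142, -0.002, 0.018]
contact_force: [-0.4, 0.8, 6.3]
opening: 0.108
grasp_force: 32.3
```

>>> send_rows([
  [[0.0001,-0.005,0,0,0,0,-1],[0.0002,-0.01,0,0,0,0,-1],[0.0002,-0.01,0,0,0,0,-1],[0.0002,-0.01,0,0,0,0,-1],[0.0002,-0.01,0,0,0,0,-1],[0.0002,-0.01,0,0,0,0,-1],[0.0002,-0.01,0,0,0,0,-1],[0.0002,-0.01,0,0,0,0,-1],[0.0002,-0.01,0,0,0,0,-1],[0.0001,-0.005,0,0,0,0,-1]],
])

```text
clock: 60.2
eef_pos: [660.4, -95.0, 76.5]
tcp_rot: [3.142, -0.002, 0.018]
contact_force: [-2.9, 1.3, 7.6]
opening: 0.105
grasp_force: 32.5
```

>>> send_rows([
  [[0,-0.003,0,0,0,0,-1],[0,-0.002,0,0,0,0,-1],[0,-0.002,0,0,0,0,-1],[0,0,0,0,0,0,-1],[0,0,0,0,0,0,-1]],
])

```text
clock: 60.7
eef_pos: [660.5, -101.7, 76.4]
tcp_rot: [3.141, -0.002, 0.018]
contact_force: [-1.4, -1.1, 7.2]
opening: 0.105
grasp_force: 32.4
```

Run:
```python
from h import *
t=get('top','t7.png'); s=sense();print(s['eef_pos'],s['contact_force'],s['wrist_torque'],s['opening'])
m=t['img'][230:300,100:180]; hsv=cv2.cvtColor(m,cv2.COLOR_RGB2HSV); k=cv2.inRange(hsv,(0,0,60),(180,60,255)); n,l,st,c=cv2.connectedComponentsWithStats(k)
for i in range(1,n):
        if st[i,4]>20: print(st[i],ray(t,*(c[i]+[100,230]),40))
```

```text
[ 660.51211731 -101.72617207   76.46863085] [-1.47182134 -1.09476152  7.45315293] [-0.06943906  0.31817943 -0.04414709] 0.10697056424216633
[   0   13   80   57 3843] [395.94027334 278.22813216  40.        ]
```

>>> send_rows([
  [[0,-0.001,0,0,0,0,-1],[0,-0.001,0,0,0,0,-1],[0,-0.001,0,0,0,0,-1],[0,0,0,0,0,0,-1],[0,0,0,0,0,0,-1]],
])

```text
clock: 61.25
eef_pos: [660.5, -104.5, 76.4]
tcp_rot: [3.141, -0.002, 0.018]
contact_force: [-2.3, 0.1, 7.5]
opening: 0.107
grasp_force: 32.4
```

>>> send_rows([
  [[0,-0.001,0,0,0,0,-1],[0,-0.001,0,0,0,0,-1],[0,0,0,0,0,0,-1],[0,0,0,0,0,0,-1]],
])

```text
clock: 61.65
eef_pos: [660.5, -105.2, 76.4]
tcp_rot: [-3.14, -0.002, 0.018]
contact_force: [-2.0, 6.7, 8.8]
opening: 0.107
grasp_force: 32.5
```

>>> send_rows([
  [[0,-0.001,0,0,0,0,-1],[0,0,0,0,0,0,-1],[0,0,0,0,0,0,-1]],
])

```text
clock: 61.95
eef_pos: [660.5, -105.3, 76.4]
tcp_rot: [-3.139, -0.002, 0.018]
contact_force: [-1.3, 11.5, 9.4]
opening: 0.107
grasp_force: 32.6
```

>>> send_rows([
  [[0,-0.001,0,0,0,0,-1],[0,0,0,0,0,0,-1],[0,0,0,0,0,0,-1]],
])

```text
clock: 62.25
eef_pos: [660.5, -105.4, 76.5]
tcp_rot: [-3.138, -0.002, 0.018]
contact_force: [-2.0, 14.7, 9.4]
opening: 0.106
grasp_force: 32.7
```

Run:
```python
from h import *
s=sense();print(s['eef_pos'],s['contact_force'],s['wrist_torque'],s['opening'])
```

```text
[ 660.53350038 -105.35655766   76.466009  ] [-1.99593663 14.74879217  9.41977663] [ 2.5475959   0.18973307 -0.05396206] 0.10596699004421717
```

>>> send_rows([
  [[0,0.0015,0,0,0,0,-1],[0,0,0,0,0,0,-1],[0,0,0,0,0,0,-0.7],[0,0,0,0,0,0,-0.3],[0,0,0,0,0,0,0],[0,0,0,0,0,0,0],[0,0,0.03,0,0,0,0],[0,0,0.03,0,0,0,0],[0,0.014,0,0,0,0.124,0],[0,0.014,0,0,0,0.124,0]],
])

```text
clock: 63.25
eef_pos: [660.4, -79.2, 136.1]
tcp_rot: [3.141, -0.002, 0.27]
contact_force: [-0.5, -0.3, 0.5]
opening: 0.498
grasp_force: 0.0
```

>>> send_rows([
  [[0,0.014,0,0,0,0.124,0],[0,0.014,0,0,0,0.124,0],[0,0.0135,0,0,0,0.124,0],[0,0,0,0,0,0,0],[0,0,0,0,0,0,0],[0,0,0,0,0,0,0]],
])

```text
clock: 63.85
eef_pos: [659.7, -38.1, 134.7]
tcp_rot: [3.141, 0.0, 0.635]
contact_force: [-0.4, 0.3, 0.2]
opening: 0.498
grasp_force: 0.0
```

Run:
```python
from h import *
w=get('wrist','w14.png'); s=sense();print(s['eef_pos'],s['tcp_rot'],s['opening'])
print(pix(w,(660,-33.5,88)))
im=w['img']; hsv=cv2.cvtColor(im,cv2.COLOR_RGB2HSV)
x0,y0=180,120; b=im[y0:260,x0:330].max(2); m=(b<45).astype(np.uint8); n,l,st,c=cv2.connectedComponentsWithStats(m)
for i in range(1,n):
    if st[i,4]>150:
        ys,xs=np.where(l==i); r=cv2.minAreaRect(np.stack([xs+x0,ys+y0],1).astype(np.float32)); print(st[i]+[x0,y0,0,0,0],r)
g=(im[y0:260,x0:330].min(2)>150).astype(np.uint8); n,l,st,c=cv2.connectedComponentsWithStats(g)
for i in range(1,n):
    if 20<st[i,4]<400: print('dot',st[i],c[i]+[x0,y0],ray(w,*(c[i]+[x0,y0]),89))
```

```text
[659.748008   -38.1411342  134.74102407] [3.14144331e+00 1.30467493e-04 6.35530067e-01] 0.5029787165960786
[247.78891282 213.23208392]
[ 233  165   31   82 1622] ((248.0, 205.5), (81.0, 30.0), 90.0)
[192 228  17  32 330] ((200.0, 243.5), (31.0, 16.0), 90.0)
[299 228  18  32 355] ((307.5, 243.5), (17.0, 31.0), 0.0)
dot [ 61  86  14  14 152] [247.75657895 212.5       ] [660.66944432 -33.01085753  89.        ]
dot [126 108  24  32 371] [317.43126685 243.91374663] [668.79237149 -76.37351658  89.        ]
dot [ 28 115  10  25 148] [211.61486486 246.90540541] [631.33160344 -28.772546    89.        ]
```

>>> send_rows([
  [[0.0005,0.004,-0.02,0,0,0,0],[0,0,-0.02,0,0,0,0],[0,0,-0.0095,0,0,0,0],[0,0,0,0,0,0,0],[0,0,0,0,0,0,-0.3],[0,0,0,0,0,0,-0.5],[0,0,0,0,0,0,-1],[0,0,0,0,0,0,-1],[0,0,0,0,0,0,-1],[0,0,0,0,0,0,-1]],
])

```text
clock: 64.9
eef_pos: [660.8, -33.3, 86.3]
tcp_rot: [3.141, -0.001, 0.638]
contact_force: [-0.5, 0.2, 6.9]
opening: 0.131
grasp_force: 34.2
```

>>> send_rows([
  [[0,0,0,0,0,-0.134,-1],[0,0,0,0,0,-0.134,-1],[0,0,0,0,0,-0.134,-1],[0,0,0,0,0,-0.134,-1],[0,0,0,0,0,-0.134,-1],[0,0,0,0,0,-0.134,-1],[0,0,0,0,0,-0.134,-1],[0,0,0,0,0,-0.134,-1],[0,0,0,0,0,-0.134,-1],[0,0,0,0,0,-0.1,-1]],
])

```text
clock: 65.9
eef_pos: [660.8, -33.0, 86.4]
tcp_rot: [-3.14, -0.001, -0.673]
contact_force: [-2.1, 1.9, 6.7]
opening: 0.132
grasp_force: 34.3
```

>>> send_rows([
  [[0,0,0,0,0,-0.02,-1],[0,0,0,0,0,0,-1],[0,0,0,0,0,0,-1],[0,0,0,0,0,0,-1]],
])

```text
clock: 66.3
eef_pos: [660.8, -33.0, 86.4]
tcp_rot: [-3.14, -0.001, -0.688]
contact_force: [-1.4, 3.3, 7.5]
opening: 0.133
grasp_force: 34.3
```

>>> send_rows([
  [[0,0,0,0,0,0,-0.6],[0,0,0,0,0,0,-0.3],[0,0,0,0,0,0,0],[0,0,0,0,0,0,0],[0,0,0.04,0,0,0,0],[0,0,0.04,0,0,0,0],[0,0,0.04,0,0,0,0],[-0.02,0,0.04,0,0,0,0],[-0.04,0,0.02,0,0,0,0],[-0.04,0,0.0,0,0,0,0]],
])

```text
clock: 67.3
eef_pos: [561.1, -33.5, 268.6]
tcp_rot: [-3.138, -0.005, -0.688]
contact_force: [0.4, -0.4, 0.3]
opening: 0.499
grasp_force: 0.0
```

>>> send_rows([
  [[0,0,0,0,0,0,0],[0,0,0,0,0,0,0],[0,0,0,0,0,0,0]],
])

```text
clock: 67.6
eef_pos: [561.1, -33.4, 265.3]
tcp_rot: [-3.141, -0.001, -0.688]
contact_force: [0.5, 0.1, -0.4]
opening: 0.503
grasp_force: 0.0
```

Run:
```python
from h import *
w=get('wrist','w15.png'); t=get('top','t8.png'); s=sense();print(s['eef_pos'],s['tcp_rot'])
# knob: wing direction in wrist and dot
im=w['img']; m=(im.max(2)<45).astype(np.uint8); m[230:]=0; n,l,st,c=cv2.connectedComponentsWithStats(m)
for i in range(1,n):
    if st[i,4]>200:
        ys,xs=np.where(l==i); r=cv2.minAreaRect(np.stack([xs,ys],1).astype(np.float32)); b=cv2.boxPoints(r); print(st[i],r,[ray(w,*q,88)[:2].round(0).tolist() for q in b])
blob(w,(14,70,190),(28,160,255),30,500)
m=t['img'][230:300,95:180]; hsv=cv2.cvtColor(m,cv2.COLOR_RGB2HSV); k=cv2.inRange(hsv,(0,0,60),(180,60,255)); n,l,st,c=cv2.connectedComponentsWithStats(k)
for i in range(1,n):
    if st[i,4]>20: print(st[i],ray(t,*(c[i]+[95,230]),20))
# jaw gap: column profile across jaws at x~565, z=39
ys=np.arange(-160,-90,1.0); print([int(cv2.cvtColor(im,cv2.COLOR_RGB2GRAY)[int(p[1]),int(p[0])]) if 0<=p[0]<512 and 0<=p[1]<384 else -1 for p in [pix(w,(570,y,39)) for y in ys]])
```

```text
[561.15484182 -33.38760683 264.9643036 ] [-3.14158574e+00  2.32309699e-05 -6.87709475e-01]
[177  53  21  53 522] ((187.24830627441406, 78.9150390625), (52.22955322265625, 19.45610809326172), 88.85424041748047) [[679.0, -45.0], [668.0, -58.0], [635.0, -30.0], [646.0, -16.0]]
[313, 191, 52, 51, 1111] [343. 219.] [433.8 -65.3] [[452.0, -33.0], [450.0, -99.0], [416.0, -98.0], [416.0, -30.0]]
[ 22  24  17  15 203] [430.17989392 333.39349652  20.        ]
[ 36  35  16  15 120] [401.20523793 295.09082462  20.        ]
[116, 116, 115, 118, 103, 80, 165, 154, 175, 173, 169, 186, 179, 234, 232, 233, 232, 232, 228, 229, 230, 233, 233, 234, 235, 202, 205, 231, 232, 233, 233, 233, 229, 228, 230, 234, 234, 234, 236, 197, 139, 160, 214, 229, 229, 229, 229, 230, 228, 228, 230, 228, 229, 228, 230, 230, 228, 228, 230, 229, 229, 227, 228, 230, 227, 228, 228, 228, 228, 227]
```

Run:
```python
from h import *
A=cv2.imread('pics/t3.png').astype(int);B=cv2.imread('pics/t8.png').astype(int);Z=cv2.imread('pics/t0.png').astype(int)
w=get('wrist')
for n,(x0,y0,x1,y1) in dict(tray=(222,243,294,288),brush=(330,125,395,195),bowl=(105,140,155,190),block=(205,120,245,155)).items():
    print(n,[(abs(P-B)[y0:y1,x0:x1].max(2)>60).sum() for P in(A,Z)])
print(w['img'][195:275:8,300:400:8].tolist().__len__()); 
hsv=cv2.cvtColor(w['img'],cv2.COLOR_RGB2HSV)
for y in range(-110,60,10): print(y,[hsv[int(p[1]),int(p[0])].tolist() for p in [pix(w,(x,y,30)) for x in(400,428,458)] if 0<=p[0]<512 and 0<=p[1]<384])
```

```text
tray [np.int64(1864), np.int64(3187)]
brush [np.int64(1213), np.int64(0)]
bowl [np.int64(0), np.int64(0)]
block [np.int64(377), np.int64(383)]
10
-110 [[10, 146, 91], [10, 149, 106], [10, 151, 105]]
-100 [[13, 152, 199], [12, 152, 220], [12, 153, 178]]
-90 [[13, 151, 223], [13, 147, 234], [13, 148, 232]]
-80 [[13, 151, 224], [16, 111, 236], [13, 147, 233]]
-70 [[12, 150, 226], [20, 97, 251], [13, 148, 233]]
-60 [[13, 149, 226], [20, 97, 251], [13, 147, 234]]
-50 [[13, 151, 227], [20, 97, 250], [13, 148, 235]]
-40 [[13, 150, 228], [18, 132, 233], [13, 148, 236]]
-30 [[110, 21, 37], [24, 10, 126], [13, 146, 237]]
-20 [[26, 12, 149], [26, 12, 149], [13, 147, 236]]
-10 [[25, 10, 149], [15, 13, 40], [13, 148, 237]]
0 [[20, 12, 65], [165, 12, 41], [13, 146, 237]]
10 [[165, 13, 40], [20, 98, 251], [13, 146, 237]]
20 [[11, 105, 73], [13, 150, 231], [13, 148, 235]]
30 [[13, 149, 233], [13, 146, 238], [13, 147, 236]]
40 [[13, 150, 230], [13, 146, 237], [13, 146, 236]]
50 [[12, 147, 104], [12, 147, 109], [12, 147, 111]]
```

```bash
python3 -c "
from rig import sign_off; print(sign_off())"
```

```text
the job is handed in; nothing more can be done
None
```

The job is handed in: the ring clamp is in the tool tray, the large and small punches (the only two present) were gauged and are in the rack tray, and the jaws are shut with the knob tight; the small punch lies on its side in the tray.

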